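# Line up the spice jars by tipping their tray

## Task

The bowl needs room on the serving tray: tip the tray by its handle so that the four spice jars slide down and stand upright in a single row along the end wall nearest the microwave, then put the tray back down flat where it was and let go. Do not handle the jars themselves or let one topple, and leave the other things on the cart alone.

Things in the scene. Friction and masses are not known exactly. Their poses are not given: they have to be found in the camera images.
- tray: Loose wooden serving tray, 276 wide (its x), 346 long (its y), about 0.5 kg. Origin: centre of underside, z up. Floor 8 thick, 260 x 330 inside; walls 8 thick, tops 24 above the underside. Its y runs roughly right to left (+y: left end). A bar handle stands outside each end. Lifted by one handle it pivots on the bottom edge of the other end (173 from the origin), which grips the cart.
- handle_left (a point): Middle of the tray's left bar handle: a round bar 12 thick, 110 long along the tray's x, centre 213 from the tray's origin along +y and 48 above the cart; 40 clear of the end wall, open underneath. The axes are the tray's.
- handle_right (a point): Middle of the tray's right bar handle, the same at -213 along the tray's y.
- microwave_front (a point): White microwave oven with closed door, 340 deep, 440 wide, 255 high, fixed; it stands on the cart either to the left (+y) or to the right (-y) of the tray; a round rice cooker, 260 across, 240 high, stands on the other side. Point: the middle of its front, 120 above the cart.
- jar_a_center (a point): One of four like spice jars loose on the tray: white ceramic, wooden lid, 50 across, 95 high, 0.1 kg. Point: its centre, half-way up; z: its upright axis. Each begins to slide at its own unknown tray tilt between 8 and 22 degrees; one that runs fast (over about 0.3 m/s) into the low wall topples over it.
- jar_b_center (a point): One of four like spice jars loose on the tray: white ceramic, wooden lid, 50 across, 95 high, 0.1 kg. Point: its centre, half-way up; z: its upright axis. Each begins to slide at its own unknown tray tilt between 8 and 22 degrees; one that runs fast (over about 0.3 m/s) into the low wall topples over it.
- jar_c_center (a point): One of four like spice jars loose on the tray: white ceramic, wooden lid, 50 across, 95 high, 0.1 kg. Point: its centre, half-way up; z: its upright axis. Each begins to slide at its own unknown tray tilt between 8 and 22 degrees; one that runs fast (over about 0.3 m/s) into the low wall topples over it.
- jar_d_center (a point): One of four like spice jars loose on the tray: white ceramic, wooden lid, 50 across, 95 high, 0.1 kg. Point: its centre, half-way up; z: its upright axis. Each begins to slide at its own unknown tray tilt between 8 and 22 degrees; one that runs fast (over about 0.3 m/s) into the low wall topples over it.
- bowl: Bystander: white ceramic bowl, 150 across, 60 high; stands on the cart's near right part. Origin: centre of its underside.
- takeout_box: Bystander: closed takeout container, white with a clear lid, 122 x 182 x 50; stands on the cart's near left part. Origin: centre of its underside.
- spatula: Bystander: silicone spatula lying flat, 270 long, 12 high; lies near the robot, right of its middle. Origin: its middle, on its underside.
- teaspoon: Bystander: steel teaspoon lying flat, about 135 long, 8 high; lies near the robot, left of its middle. Origin: its middle, on its underside.
- mug: Bystander: mug with handle, 82 across, 95 high; stands beyond the tray. Origin: centre of its underside.
- honey_jar: Bystander: lidded glass jar, 72 across, 100 high; stands beyond the tray. Origin: centre of its underside.
- tin_can: Bystander: tin can, 74 across, 110 high; stands beyond the tray. Origin: centre of its underside.

How it is judged:
On the way:
1. the tray is tipped by at least 7 degrees (angle between tray's own z axis and vertical above 0.122 rad), for 0.2 s.
At the end, for the whole second after the job is handed in: All four jars stand upright (within 6 degrees) on the tray in one row, each within 10 mm of the inside of the end wall nearest the microwave; the tray lies flat on the cart, at rest, within 60 mm of where it started (((world y of microwave_front above 0 m and y of jar_a_center in the frame of tray between 0.13 and 0.15 m and y of jar_b_center in the frame of tray between 0.13 and 0.15 m and y of jar_c_center in the frame of tray between 0.13 and 0.15 m and y of jar_d_center in the frame of tray between 0.13 and 0.15 m) or (world y of microwave_front below 0 m and y of jar_a_center in the frame of tray between -0.15 and -0.13 m and y of jar_b_center in the frame of tray between -0.15 and -0.13 m and y of jar_c_center in the frame of tray between -0.15 and -0.13 m and y of jar_d_center in the frame of tray between -0.15 and -0.13 m)) and angle between each of jar_a_center, jar_b_center, jar_c_center, jar_d_center's own z axis and vertical below 0.1 rad and x of jar_a_center in the frame of tray between -0.115 and 0.115 m and x of jar_b_center in the frame of tray between -0.115 and 0.115 m and x of jar_c_center in the frame of tray between -0.115 and 0.115 m and x of jar_d_center in the frame of tray between -0.115 and 0.115 m and angle between tray's own z axis and vertical below 0.03 rad and height (world z) of tray below 0.008 m and distance of tray from where it was at the start of the episode below 0.06 m and linear speed of tray below 0.02 m/s); the robot touches nothing.
It fails at once if a jar topples (leans more than 45 degrees) (angle between any of jar_a_center, jar_b_center, jar_c_center, jar_d_center's own z axis and vertical above 0.785 rad).
It fails at once if the robot handles a jar (touches it with more than 1 N) (contact force between any of the arm, the fingers and jar_a above 1 N or contact force between any of the arm, the fingers and jar_b above 1 N or contact force between any of the arm, the fingers and jar_c above 1 N or contact force between any of the arm, the fingers and jar_d above 1 N).
It fails at once if another thing on the cart is moved more than 40 mm (distance of any of bowl, takeout_box, spatula, teaspoon, mug, honey_jar, tin_can from where it was at the start of the episode above 0.04 m).
It also fails if it takes over 72 s, if anything falls off the work surface, if the arm or the gripper's body presses on something with over 40 N, if the wrist force passes 120 N, or if a joint passes its speed limit or range.

## Robot

A 6-joint arm with a two-finger parallel gripper is mounted at the origin on the work surface. World frame = base frame: x ahead of the robot, y to its left, z up, the work surface at z = 0. Lengths are in m, angles in rad, forces in N, time in s.
With the tool pointing down it reaches from about 0.25 to 0.85 m from the base axis. Payload 12.5 kg.
Tool frame: the origin (TCP) lies between the finger pads; the fingertips stand 11 mm ahead of it and the grasp point (between the pads) lies 8 mm behind it (ctrl.finger_overhang is the distance from the TCP to the fingertips, in m); z points along the fingers, y is the direction in which the jaws open and shut (so a half turn about z gives the same grasp; the last joint's range is limited). The gripper opens to 93 mm and grips with 3 to 60 N. Pads are 15 mm wide; open, the fingers measure 128 mm over their backs; the gripper's body (75 mm by 188 mm) begins 65 mm behind the grasp point.
Start: joints at [1.016, 0.351, 1.652, -0, 1.139, -0.085], TCP at [0.249, 0.49, 0.193] pointing down, gripper open.
Joint ranges: [-2.75, 2.75], [-0.79, 2.1], [0.01, 2.65], [-1.57, 4.71], [0.07, 3.14], [-2.87, 2.87]. Speed limits (rad/s): [2.22, 2.22, 2.79, 3.14, 3.14, 3.14].

## Interface

Orientations are given as a unit quaternion [x, y, z, w].
In Python, from plant import get_obs, vision, ctrl, models gives the robot as it stands. The module is installed in compiled form; this text tells all that it offers.
- The arm moves only by the tool servo_tool, never from a script. Its argument "targets" is a list of rows, each a list of 7 numbers: the shift along the tool's x, y, z in cm, then the turn, a rotation vector about the tool's x, y, z in degrees, then the gripper command: -1 is fully open, 1 is shut, values between are in proportion. A call has 1 to 10 rows; each row shifts and turns the commanded pose from where the row before left it, along the tool's axes as they then stand; what a row does not reach is not made up. A row lasts 1/8 s, in which the tool goes at most 62.5 mm and 10.7 degrees, less where a joint would pass 70% of its speed; a pose out of reach is approached as far as the arm can. A call is refused whole if a number of a shift passes 6.25 or a number of a turn 10.7, either way. A call with a gripper value outside its range is refused whole. The fingers move at their own pace and stop on an object; "grip_force" is the grip in N (left out, the last holds). Time passes only in rows, so rows that do not move let the fingers close. It gives the time, the measured TCP pose, the force and the opening at its end, in the units of the state.
- get_obs(): the state, without advancing time (a new reading comes with each control period).
- vision.capture(name): name is "scene" or "top"; returns the picture (420x560x3 uint8, blue, green, red); there is no depth.
- vision.camera_model(name): a dict with "mtx" (3x3 intrinsics, pixels), "camera_from_world" (4x4, takes a point from world to camera coordinates). Camera axes: x right, y down, z forward; pixel columns grow to the right and rows downward; lengths in m; the calibration is good to about 2 mm. A picture is of the moment at which its call begins. camera_model takes no time and is no camera call.
- ctrl.hand_in(): hands the job in, once; it reports no verdict.
Trained networks look in the newest picture that a camera, given by its name, has taken for a name from the list of things; names that differ only in an ending like _2 or _b are one class to them, and where a whole thing is asked for, a point or a joint stands for the part that bears it (a point fixed in the world has none). Each returns a list of dicts, best first, with "confidence" (0 to 1); they miss things now and then, are a little off and sometimes report something else, mostly with a low value. They report only what shows in the picture. A call takes as long as a camera call.
- models.spot_in(camera, query): "uv" ([column, row] in pixels, amid what is visible of it).
- models.regions_of(camera, query): "pixels" (420x560 bool, what is visible of it) and "uv" ([column, row] in pixels, amid what is visible of it).
The state is a dict: "clock": time; "q": joint angles; "joint_vel": joint speeds; "joint_torque": joint torques, N m; "tool_pos": TCP position; "orientation": TCP orientation; "force": force on the tool from outside, world axes, zero at the start; "ft_torque": the same for the moment, N m; "gripper_width": finger opening in m.
Only numpy, scipy, OpenCV 4.12 (cv2) and the standard library are available. Lean on these libraries where they do the work, as an engineer would, in place of code of your own. Each camera call takes 0.05 s, during which the arm holds its last target.

## Working session

There is one attempt and no reset: what is moved stays moved. The work goes in short steps, Python scripts to look and compute and a tool call to move; the robot and the scene stay as the last step left them, time stands still between calls to the robot, and variables do not carry over. Pictures are saved under pics/ and viewed, and the job is handed in when it is done.

Besides the shell and the picture viewer there is one more tool, called after "Call:" as name(argument=value, ...), one argument or row to a line, values as JSON. servo_tool: Moves the arm, as the interface text tells. Its arguments: {"type":"object","properties":{"targets":{"type":"array","items":{"type":"array","items":{"type":"number"}}},"grip_force":{"type":"number"}},"required":["targets"]}

```bash
mkdir -p pics
python3 - <<'E'
from plant import get_obs, vision, ctrl, models
import cv2
o=get_obs()
for k in o: print(k,o[k])
for n in ("scene","top"):
    im=vision.capture(n); cv2.imwrite(f"pics/{n}0.png",im)
    m=vision.camera_model(n); print(n,m)
for q in ("microwave_front","handle_left","handle_right","jar_a_center"):
    for c in ("top","scene"):
        print(q,c,[(r["uv"],round(r["confidence"],2)) for r in models.spot_in(c,q)][:6])
print(get_obs()["clock"])
E
```

```text
clock 0.0
q [ 1.01642634e+00  3.51214488e-01  1.65244345e+00 -1.57845446e-05
  1.13909787e+00 -8.45836194e-02]
joint_vel [-0.00018371  0.00017557 -0.00099282 -0.00028533 -0.00099324 -0.00013902]
joint_torque [ 1.22342212e-04 -4.97324860e+01 -2.85252446e+01  6.99121342e-02
  2.57141230e-02 -8.61036801e-05]
tool_pos [0.24875333 0.49010251 0.192906  ]
orientation [ 2.32735851e-01  9.72539812e-01 -5.54402639e-04 -1.75853076e-04]
force [ 0.07397204 -0.30486718 -0.40362806]
ft_torque [-0.02079387  0.043231    0.07459531]
gripper_width 0.09331443546055301
scene {'mtx': array([[469.4187954 ,   0.        , 280.32253894],
       [  0.        , 469.4187954 , 211.95112573],
       [  0.        ,   0.        ,   1.        ]]), 'camera_from_world': array([[-0.43976971,  0.89797627, -0.01553131,  0.24771367],
       [ 0.67664221,  0.31990443, -0.6631866 , -0.30578794],
       [-0.5905573 , -0.30215852, -0.74829293,  1.89158234],
       [ 0.        ,  0.        ,  0.        ,  1.        ]])}
top {'mtx': array([[454.87040784,   0.        , 276.02092802],
       [  0.        , 454.87040784, 212.2830402 ],
       [  0.        ,   0.        ,   1.        ]]), 'camera_from_world': array([[ 0.02392897, -0.99963894,  0.01222288, -0.0305022 ],
       [-0.99746368, -0.02469315, -0.06675668,  0.5104417 ],
       [ 0.0670344 , -0.01059446, -0.99769442,  1.46401433],
       [ 0.        ,  0.        ,  0.        ,  1.        ]])}
microwave_front top [([483.5, 158.7], 0.7)]
microwave_front scene [([96.8, 169.7], 0.68), ([250.2, 148.9], 0.62)]
handle_left top [([260.6, 209.7], 0.7)]
handle_left scene [([299.6, 232.7], 0.78)]
handle_right top [([258.5, 208.2], 0.73), ([271.4, 236.4], 0.24)]
handle_right scene [([297.1, 234.0], 0.57)]
jar_a_center top []
jar_a_center scene [([300.4, 198.7], 0.86), ([195.6, 253.2], 0.71)]
0.5
```

View pics/scene0.png

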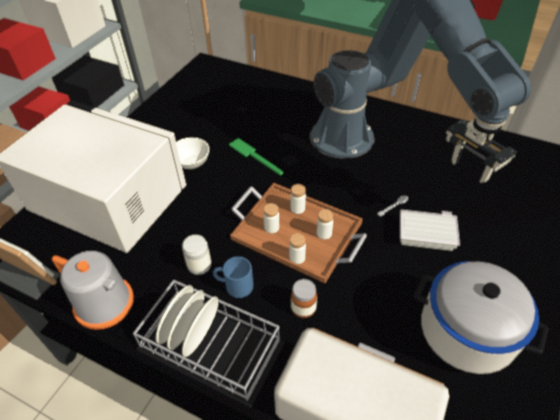

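View pics/top0.png

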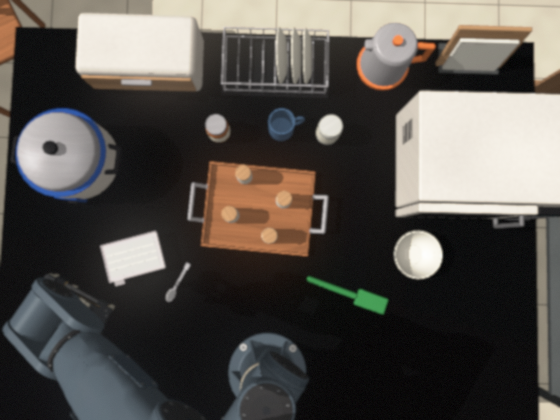

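The microwave is the big box at the right of the top view (about 480,155, so −y). The rice cooker is at the left (65,155). I therefore lift the left handle (198,203). Next I localise the tray and jars.

```bash
cat > h.py <<'E'
from plant import get_obs, vision, ctrl, models
import cv2, numpy as np
from scipy.spatial.transform import Rotation as R
def unproj(cam,uv,z):
    m=vision.camera_model(cam);T=m["camera_from_world"]
    d=np.linalg.solve(m["mtx"],[uv[0],uv[1],1.]);d=T[:3,:3].T@d;c=-T[:3,:3].T@T[:3,3]
    return c+d*(z-c[2])/d[2]
def proj(cam,p):
    m=vision.camera_model(cam);T=m["camera_from_world"]
    q=m["mtx"]@(T[:3,:3]@np.asarray(p)+T[:3,3]);return q[:2]/q[2]
E
python3 - <<'E'
from h import *
im=vision.capture("top")
r=models.regions_of("top","tray")
print([(x["uv"],x["confidence"],x["pixels"].sum()) for x in r])
m=r[0]["pixels"].astype(np.uint8)
hsv=cv2.cvtColor(im,cv2.COLOR_BGR2HSV)
w=((hsv[...,0]<20)&(hsv[...,1]>90)&(hsv[...,2]>60)).astype(np.uint8)
w[:150]=0;w[265:]=0;w[:,:195]=0;w[:,325:]=0
for mm in (m,w):
    c=max(cv2.findContours(mm,0,2)[0],key=cv2.contourArea)
    b=cv2.boxPoints(cv2.minAreaRect(c)); P=np.array([unproj("top",p,0.024) for p in b])
    print(b.round(1).tolist(),P.round(3).tolist(),P.mean(0),np.linalg.norm(P[0]-P[1]),np.linalg.norm(P[1]-P[2]))
print([(x["uv"],x["confidence"]) for x in models.spot_in("top","jar_b_center")])
for uv in ((243,172),(284,197),(230,212),(269,234)): print(unproj("top",uv,.1).round(3))
for uv in ((207,186),(203,221),(191,184),(188,220),(196,203)): print("h",unproj("top",uv,.048).round(3))
cv2.imwrite("pics/crop.png",cv2.resize(im[140:280,170:350],None,fx=4,fy=4,interpolation=cv2.INTER_CUBIC))
E
```

```text
[([260.3, 208.2], 0.81, np.int64(8513)), ([330.3, 126.6], 0.47, np.int64(566))]
[[185.8000030517578, 244.1999969482422], [193.89999389648438, 159.8000030517578], [330.6000061035156, 173.0], [322.5, 257.3999938964844]] [[0.4, 0.27, 0.024], [0.675, 0.254, 0.024], [0.644, -0.193, 0.024], [0.369, -0.171, 0.024]] [0.52198007 0.03981623 0.024     ] 0.27528344323511006 0.4477929184828834
[[199.0, 246.60000610351562], [207.3000030517578, 159.5], [316.3999938964844, 169.89999389648438], [308.1000061035156, 257.0]] [[0.394, 0.227, 0.024], [0.678, 0.21, 0.024], [0.653, -0.147, 0.024], [0.369, -0.125, 0.024]] [0.52325276 0.04145331 0.024     ] 0.28427067677973644 0.35771637223624037
[([286.6, 197.0], 0.79)]
[0.628 0.088 0.1  ]
[ 0.553 -0.041  0.1  ]
[0.503 0.124 0.1  ]
[0.438 0.003 0.1  ]
h [0.588 0.205 0.048]
h [0.475 0.214 0.048]
h [0.593 0.256 0.048]
h [0.477 0.261 0.048]
h [0.532 0.238 0.048]
```

View pics/crop.png

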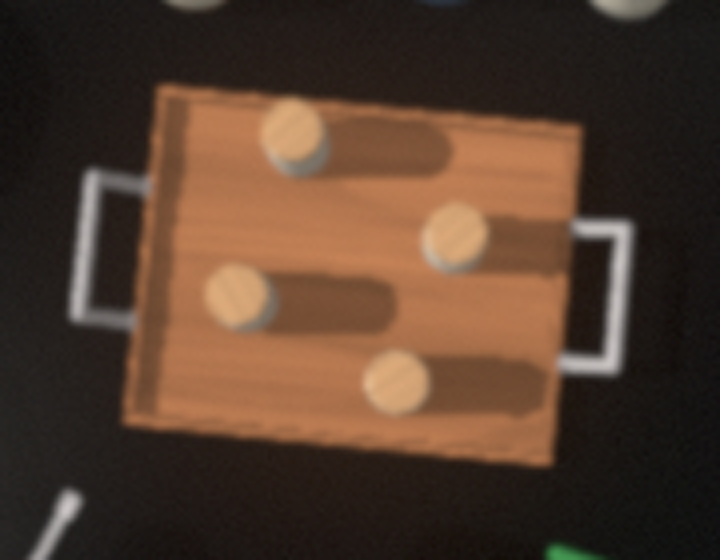

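Run:
```python
from h import *
C=np.array([unproj("top",p,.024) for p in ((209.9,161.6),(315.2,171.5),(307.7,256.2),(200.9,246.2))])
print(C.round(3),np.linalg.norm(np.roll(C,1,0)-C,axis=1))
o=C.mean(0);y=(C[0]+C[3]-C[1]-C[2]);y/=np.linalg.norm(y);x=np.array([y[1],-y[0],0])
x2=C[0]+C[1]-C[2]-C[3];x2/=np.linalg.norm(x2);print("o",o,"y",y,"x2",x2)
h=unproj("top",(191.3,201.5),.048);hp=o+.213*y;print("handle meas",h,"pred",hp[:2], "y-ang",np.degrees(np.arctan2(y[1],y[0])))
r=unproj("top",((630+614)/8+170,(225+370)/8+140),.048);print("hr",r,(o-.213*y)[:2], np.linalg.norm(r-h))
print("ang from handles",np.degrees(np.arctan2(*(h-r)[[1,0]])))
for uv in ((293,131),(457,232),(237,294),(396,382)):
    p=unproj("top",(uv[0]/4+170,uv[1]/4+140),.103);d=p-o;print("jar",(d@x).round(3),(d@y).round(3))
s=vision.capture("scene")
for p in (h,r): print(proj("scene",p).round(1))
cv2.imwrite("pics/sc.png",cv2.resize(s[170:290,210:390],None,fx=4,fy=4,interpolation=cv2.INTER_CUBIC))
ob=get_obs();Rm=R.from_quat(ob["orientation"]).as_matrix();print(Rm.round(3),np.degrees(np.arctan2(Rm[1,1],Rm[0,1])))
print(ob["clock"])
```

```text
[[ 0.671  0.201  0.024]
 [ 0.647 -0.143  0.024]
 [ 0.371 -0.123  0.024]
 [ 0.395  0.221  0.024]] [0.27629296 0.34496302 0.27654542 0.34545728]
o [0.5211018  0.03911228 0.024     ] y [0.06892868 0.99762159 0.        ] x2 [ 0.99752654 -0.07029089  0.        ]
handle meas [0.53671147 0.252978   0.048     ] pred [0.53578361 0.25160568] y-ang 86.04754371960459
hr [ 0.50618489 -0.17580076  0.048     ] [ 0.50641999 -0.17338111] 0.42986404525674193
ang from handles 85.92774086299075
jar 0.1 0.055
jar 0.034 -0.078
jar -0.029 0.085
jar -0.085 -0.042
[356.8 246.1]
[241.4 197. ]
[[-0.892  0.453  0.   ]
 [ 0.453  0.892  0.   ]
 [-0.     0.    -1.   ]] 63.082537489150496
0.7
```

View pics/sc.png

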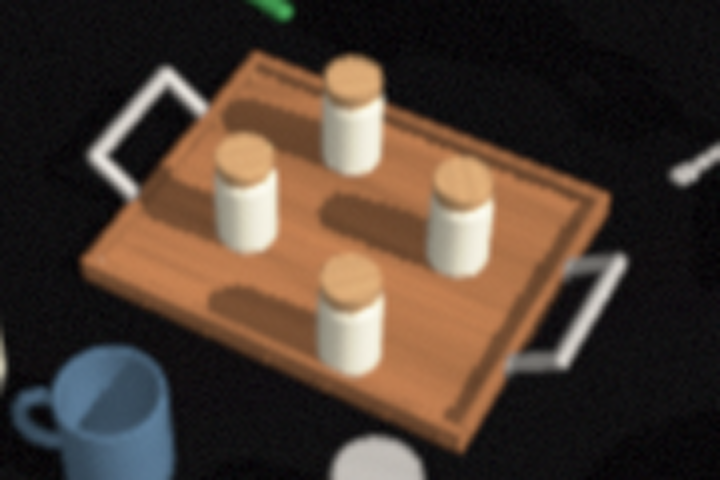

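Run:
```python
from h import *
ob=get_obs();Rm=R.from_quat(ob["orientation"]);p=np.array(ob["tool_pos"])
R2=Rm*R.from_rotvec([0,0,-np.radians(22.8)])*R.from_rotvec([np.radians(12),0,0])
M=R2.as_matrix();print(M.round(3))
t=np.array([.536,.252,.048])+.008*M[:,2]-.08*M[:,2]
print(t,"total cm",(M.T@(t-p)*100).round(2))
```

```text
[[-0.997  0.07  -0.015]
 [ 0.072  0.976 -0.207]
 [-0.    -0.208 -0.978]]
[0.5370731  0.26692931 0.11842701] total cm [-30.34 -18.22  11.54]
```

Call:
servo_tool(
  targets=[
    [0, 0, 0, 0, 0, -7.6, 0],
    [0, 0, 0, 0, 0, -7.6, 0],
    [0, 0, 0, 0, 0, -7.6, 0],
    [0, 0, 0, 6, 0, 0, 0],
    [0, 0, 0, 6, 0, 0, 0],
    [-4.3, -2.6, 1.6, 0, 0, 0, 0],
    [-4.3, -2.6, 1.6, 0, 0, 0, 0],
    [-4.3, -2.6, 1.6, 0, 0, 0, 0],
    [-4.3, -2.6, 1.6, 0, 0, 0, 0],
    [-4.3, -2.6, 1.6, 0, 0, 0, 0],
  ],
)

```text
clock: 1.95
tool_pos: [0.4544, 0.3304, 0.142]
orientation: [0.036, 0.994, -0.104, -0.004]
force: [0.6, 0.6, -0.6]
gripper_width: 0.0466
```

Call:
servo_tool(
  targets=[
    [-4.4, -2.6, 1.7, 0, 0, 0, 0],
    [-4.4, -2.6, 1.7, 0, 0, 0, 0],
    [0, 0, 0, 0, 0, 0, 0],
  ],
)

```text
clock: 2.33
tool_pos: [0.5384, 0.265, 0.1187]
orientation: [0.037, 0.994, -0.105, -0.004]
force: [-0.5, 0.8, 0.7]
gripper_width: 0.0465
```

Run:
```python
from h import *
ob=get_obs();Rm=R.from_quat(ob["orientation"]);p=np.array(ob["tool_pos"]);M=Rm.as_matrix()
print(p,M.round(3),ob["clock"],ob["gripper_width"],ob["force"])
t=np.array([.536,.252,.048])+.008*M[:,2]
print("cm to go",(M.T@(t-p)*100).round(2))
im=vision.capture("scene");cv2.imwrite("pics/s2.png",cv2.resize(im[100:300,200:450],None,fx=3,fy=3))
```

```text
[0.53836551 0.26498636 0.11867634] [[-0.997  0.074 -0.017]
 [ 0.075  0.975 -0.208]
 [ 0.001 -0.209 -0.978]] 2.325 0.04650356987599325 [-0.47773975  0.7836511   0.71465769]
cm to go [0.13 0.19 7.99]
```

View pics/s2.png

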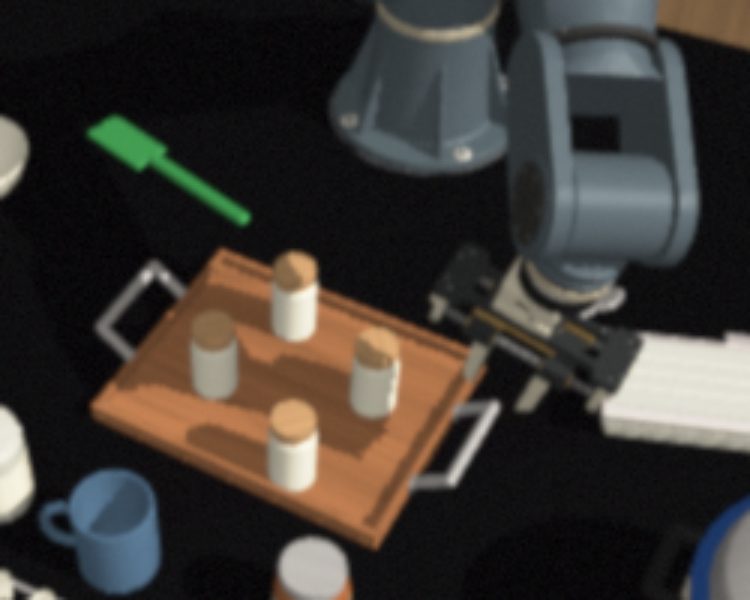

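The open fingers straddle the left handle (around 465,440 in the crop) and the palm is clear of the jars. Next I descend and grip.

Call:
servo_tool(
  targets=[
    [0.1, 0.2, 3, 0, 0, 0, 0],
    [0, 0, 3, 0, 0, 0, 0],
    [0, 0, 2, 0, 0, 0, 0],
    [0, 0, 0, 0, 0, 0, 0],
  ],
)

```text
clock: 2.88
tool_pos: [0.5333, 0.2533, 0.0404]
orientation: [0.035, 0.994, -0.105, -0.005]
force: [0.6, 0.5, 0.2]
gripper_width: 0.0469
```

Call:
servo_tool(
  targets=[
    [0, 0, 0, 0, 0, 0, 0.4],
    [0, 0, 0, 0, 0, 0, 0.6],
    [0, 0, 0, 0, 0, 0, 0.8],
    [0, 0, 0, 0, 0, 0, 1],
    [0, 0, 0, 0, 0, 0, 1],
    [0, 0, 0, 0, 0, 0, 1],
  ],
  grip_force=30,
)

```text
clock: 3.62
tool_pos: [0.5346, 0.2529, 0.0411]
orientation: [0.036, 0.994, -0.104, -0.004]
force: [0.5, 0.1, -0.5]
gripper_width: 0.0005
```

Run:
```python
from h import *
ob=get_obs();M=R.from_quat(ob["orientation"]).as_matrix();p=np.array(ob["tool_pos"])
print(p,M.round(3),ob["clock"],ob["gripper_width"],ob["force"])
ty=np.array([.0695,.9976,0]);piv=np.array([.5211,.0391,0])-.173*ty;print("y",(p-piv)@ty,"z",p[2])
w=np.cross([ty[1],-ty[0],0],p-piv)  # per rad
print("tool shift cm per deg",(M.T@w*100*np.pi/180).round(4),"rot per deg",(M.T@np.array([ty[1],-ty[0],0])).round(3))
im=vision.capture("scene");cv2.imwrite("pics/s3.png",cv2.resize(im[100:300,200:450],None,fx=3,fy=3))
```

```text
[0.53463689 0.25285638 0.04107516] [[-0.997  0.07  -0.015]
 [ 0.072  0.976 -0.207]
 [ 0.    -0.208 -0.978]] 3.625 0.0004552218822027041 [ 0.49552681  0.10586955 -0.50032871]
y 0.38719041200362414 z 0.04107516276013019
tool shift cm per deg [-1.000e-04 -2.106e-01 -6.461e-01] rot per deg [-1.     0.002 -0.001]
```

View pics/s3.png

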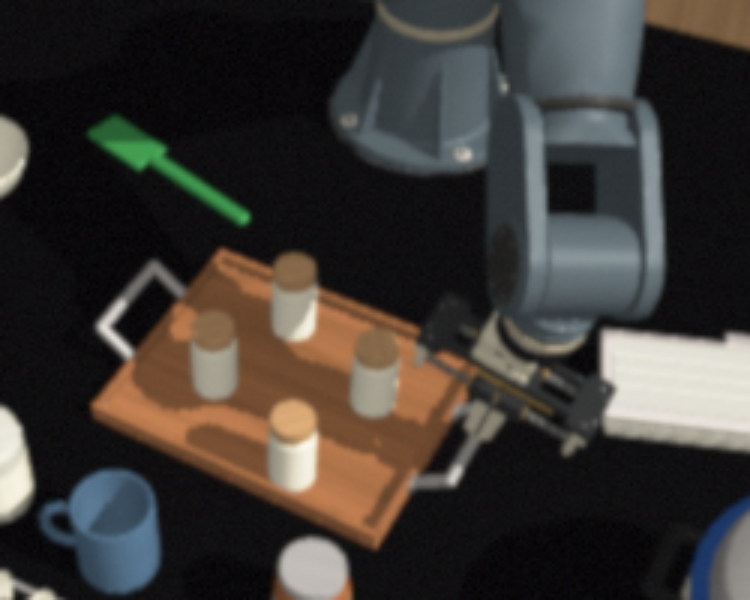

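The gripper closed on nothing (0.5 mm), so I look closer.

Run:
```python
from h import *
ob=get_obs();M=R.from_quat(ob["orientation"]).as_matrix();p=np.array(ob["tool_pos"])
out=[]
for c,(u0,v0,w,hh) in (("scene",(310,190,100,80)),("top",(160,160,100,80))):
    im=vision.capture(c)
    big=cv2.resize(im[v0:v0+hh,u0:u0+w],None,fx=7,fy=7,interpolation=cv2.INTER_CUBIC)
    tip=p+.011*M[:,2]
    tx=np.array([.9976,-.0695,0]);h=np.array([.536,.252,.048])
    for q,col in ((p,(0,0,255)),(tip,(0,255,0)),(h-.055*tx,(255,0,255)),(h+.055*tx,(255,0,255)),(h,(255,0,255))):
        uv=(proj(c,q)+.5-[u0,v0])*7; cv2.circle(big,tuple(int(a) for a in uv),3,col,-1)
    cv2.imwrite(f"pics/z_{c}.png",big)
```

```text
(no output)
```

View pics/z_scene.png

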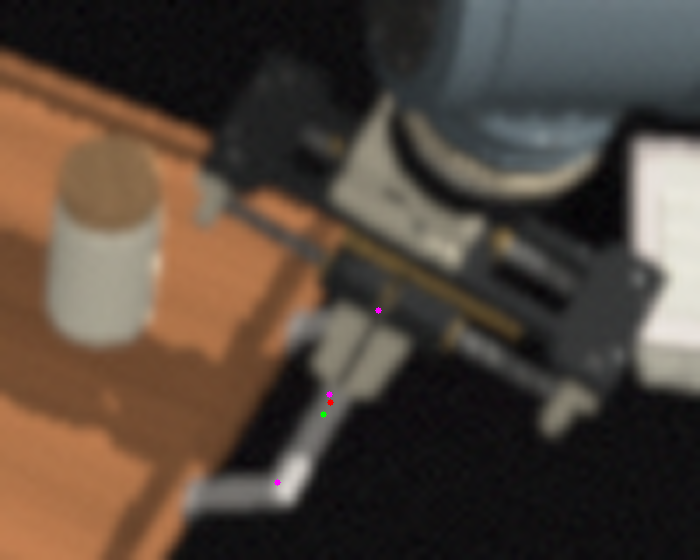

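View pics/z_top.png

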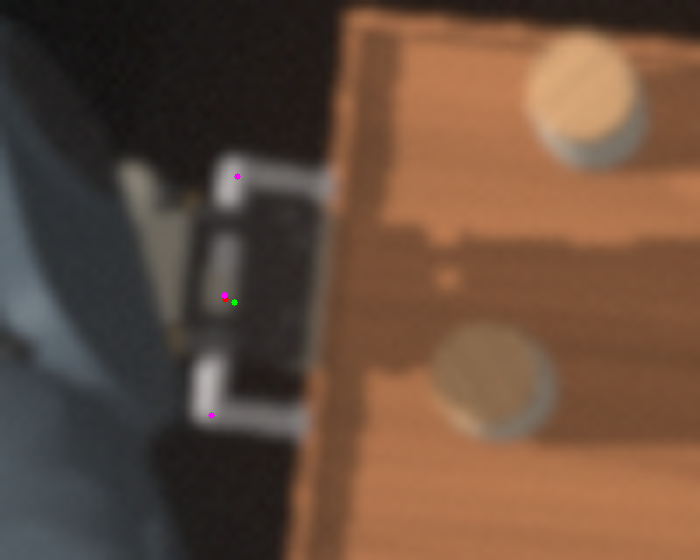

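Run:
```python
from h import *
print(ctrl.finger_overhang)
ob=get_obs();M=R.from_quat(ob["orientation"]).as_matrix();p=np.array(ob["tool_pos"]);print(p)
for c,(u0,v0,w,hh) in (("scene",(310,160,100,80)),):
    im=vision.capture(c)
    big=cv2.resize(im[v0:v0+hh,u0:u0+w],None,fx=7,fy=7,interpolation=cv2.INTER_CUBIC)
    for k in np.arange(-.18,.012,.02):
        for j in (0,-.094 if abs(k+.06)<.001 else 0,.094 if abs(k+.06)<.001 else 0):
            uv=(proj(c,p+M[:,2]*k+M[:,1]*j)+.5-[u0,v0])*7; cv2.circle(big,tuple(int(a) for a in uv),3,(0,0,255),-1)
            if j==0:cv2.putText(big,f"{k*1000:.0f}",tuple(int(a)+4 for a in uv),0,.4,(0,255,255))
    cv2.imwrite(f"pics/z2.png",big)
```

```text
0.011
[0.53465299 0.25286757 0.04108368]
```

View pics/z2.png

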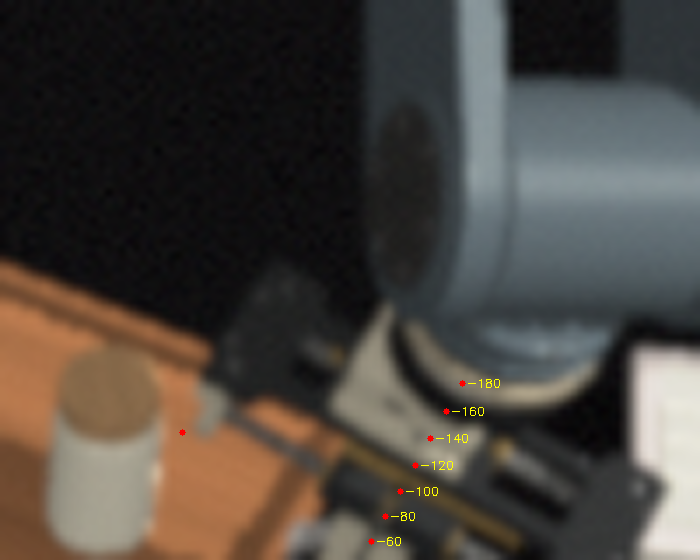

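The fingertips show about 25 mm short of where the reading puts them, above the bar in the scene view. I open, go 2 cm deeper while watching the force, and close again.

Call:
servo_tool(
  targets=[
    [0, 0, 0, 0, 0, 0, 0.2],
    [0, 0, 0, 0, 0, 0, 0.2],
    [0, 0, 0, 0, 0, 0, 0.2],
    [0, 0, 1, 0, 0, 0, 0.2],
    [0, 0, 0.5, 0, 0, 0, 0.2],
    [0, 0, 0.5, 0, 0, 0, 0.2],
    [0, 0, 0, 0, 0, 0, 0.2],
  ],
)

```text
clock: 4.7
tool_pos: [0.5341, 0.2485, 0.0211]
orientation: [0.036, 0.994, -0.105, -0.004]
force: [-0.4, 1.0, -0.7]
gripper_width: 0.0371
```

Run:
```python
from h import *
ob=get_obs();M=R.from_quat(ob["orientation"]).as_matrix();p=np.array(ob["tool_pos"]);print(p,ob["force"],ob["clock"])
print(ob["q"])
big=[]
for c,(u0,v0,w,hh) in (("scene",(310,190,100,80)),("top",(160,160,100,80))):
    im=vision.capture(c)
    big.append(cv2.resize(im[v0:v0+hh,u0:u0+w],None,fx=4,fy=4,interpolation=cv2.INTER_CUBIC))
cv2.imwrite(f"pics/z3.png",np.hstack(big))
```

```text
[0.53412836 0.24854912 0.02106012] [-0.38769853  1.0137035  -0.69073682] 4.7
[ 0.44926987  0.69880445  1.57666519 -0.21834529  0.98347717 -0.91761632]
```

View pics/z3.png

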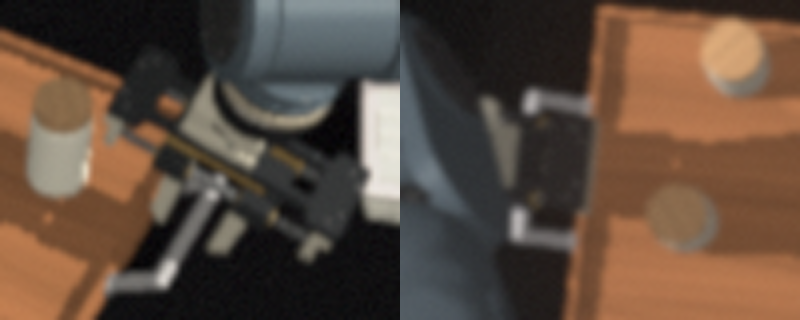

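The bar now runs between the two fingers (near 190,215), so I close.

Call:
servo_tool(
  targets=[
    [0, 0, 0, 0, 0, 0, 0.4],
    [0, 0, 0, 0, 0, 0, 0.6],
    [0, 0, 0, 0, 0, 0, 0.8],
    [0, 0, 0, 0, 0, 0, 1],
    [0, 0, 0, 0, 0, 0, 1],
  ],
  grip_force=30,
)

```text
clock: 5.42
tool_pos: [0.5344, 0.249, 0.0215]
orientation: [0.036, 0.994, -0.104, -0.004]
force: [0.1, 1.8, -2.5]
gripper_width: 0.0111
```

Call:
servo_tool(
  targets=[
    [0, -0.04, -0.13, -0.2, 0, 0, 1],
    [0, -0.08, -0.26, -0.4, 0, 0, 1],
    [0, -0.08, -0.26, -0.4, 0, 0, 1],
    [0, -0.08, -0.26, -0.4, 0, 0, 1],
    [0, -0.08, -0.26, -0.4, 0, 0, 1],
    [0, -0.08, -0.26, -0.4, 0, 0, 1],
    [0, -0.08, -0.26, -0.4, 0, 0, 1],
    [0, -0.08, -0.26, -0.4, 0, 0, 1],
  ],
)

```text
clock: 6.42
tool_pos: [0.5342, 0.2464, 0.042]
orientation: [0.036, 0.996, -0.078, -0.003]
force: [-0.2, 3.7, -4.1]
gripper_width: 0.0114
```

```bash
cat > look.py <<'E'
from h import *
import sys
ob=get_obs();M=R.from_quat(ob["orientation"]).as_matrix();p=np.array(ob["tool_pos"]);print(p.round(4),"lean",np.degrees(np.arcsin(-M[1,2])).round(2),np.round(ob["force"],1),ob["clock"],ob["gripper_width"])
big=[]
for c,(u0,v0,w,hh) in (("scene",(200,160,200,140)),("top",(170,140,200,140))):
    im=vision.capture(c)
    big.append(cv2.resize(im[v0:v0+hh,u0:u0+w],None,fx=4,fy=4,interpolation=cv2.INTER_CUBIC)[:, :] )
cv2.imwrite(sys.argv[1],cv2.resize(np.vstack(big),(571,800))[:, :] if 0 else cv2.resize(np.hstack(big),(800,280)))
E
python3 look.py pics/l1.png
```

```text
[0.5342 0.2464 0.042 ] lean 8.95 [-0.2  3.7 -4.1] 6.425 0.011363053192537168
```

View pics/l1.png

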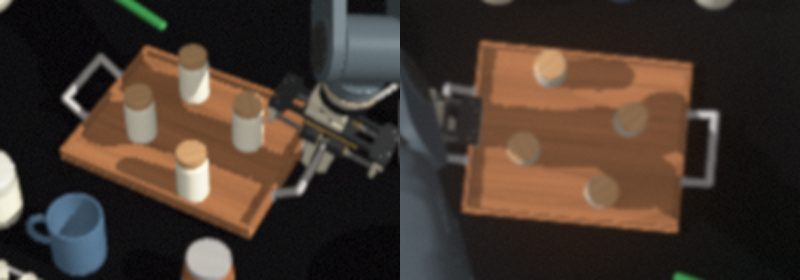

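Call:
servo_tool(
  targets=[
    [0, -0.07, -0.26, -0.4, 0, 0, 1],
    [0, -0.07, -0.26, -0.4, 0, 0, 1],
    [0, -0.07, -0.26, -0.4, 0, 0, 1],
    [0, -0.07, -0.26, -0.4, 0, 0, 1],
    [0, -0.07, -0.26, -0.4, 0, 0, 1],
    [0, -0.07, -0.26, -0.4, 0, 0, 1],
    [0, -0.07, -0.26, -0.4, 0, 0, 1],
    [0, -0.07, -0.26, -0.4, 0, 0, 1],
    [0, -0.07, -0.26, -0.4, 0, 0, 1],
    [0, -0.03, -0.13, -0.2, 0, 0, 1],
  ],
)

```text
clock: 7.78
tool_pos: [0.5338, 0.2428, 0.0672]
orientation: [0.036, 0.998, -0.045, -0.002]
force: [-0.6, -2.4, -4.6]
gripper_width: 0.0111
```

```bash
python3 look.py pics/l2.png
```

```text
[0.5338 0.2428 0.0672] lean 5.2 [-0.6 -2.4 -4.6] 7.775 0.01106899734398329
```

View pics/l2.png

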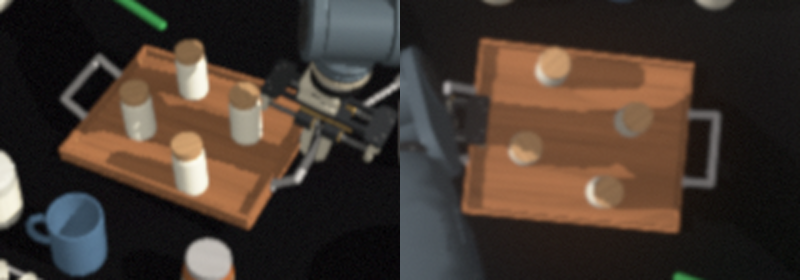

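Call:
servo_tool(
  targets=[
    [0, -0.018, -0.064, -0.1, 0, 0, 1],
    [0, -0.018, -0.064, -0.1, 0, 0, 1],
    [0, -0.018, -0.064, -0.1, 0, 0, 1],
    [0, -0.018, -0.064, -0.1, 0, 0, 1],
    [0, -0.018, -0.064, -0.1, 0, 0, 1],
    [0, -0.018, -0.064, -0.1, 0, 0, 1],
    [0, -0.018, -0.064, -0.1, 0, 0, 1],
    [0, -0.018, -0.064, -0.1, 0, 0, 1],
    [0, -0.018, -0.064, -0.1, 0, 0, 1],
    [0, -0.018, -0.064, -0.1, 0, 0, 1],
  ],
)

```text
clock: 9.12
tool_pos: [0.5338, 0.2418, 0.0737]
orientation: [0.036, 0.999, -0.037, -0.001]
force: [-0.7, -3.2, -3.5]
gripper_width: 0.0111
```

```bash
cat > trk.py <<'E'
from h import *
import sys,json,os
# estimate each jar's tray-y by matching lid model: render? use templates from last top frame, search along its lane
ob=get_obs();M=R.from_quat(ob["orientation"]).as_matrix();p=np.array(ob["tool_pos"])
th=np.arcsin((p[2]-.0215)/.383) if 0 else np.radians(12.05)-np.arcsin(-M[1,2])
im=vision.capture("top")
ty=np.array([.0695,.9976,0]);tx=np.array([.9976,-.0695,0]);piv=np.array([.5211,.0391,0])-.173*ty
def w(x,y,z): # tray coords -> world
    Y=y+.173; return piv+tx*x+ty*(Y*np.cos(th)-z*np.sin(th))+np.array([0,0,1])*(Y*np.sin(th)+z*np.cos(th))
# rectified picture of plane z=.1 in tray coords: 2px/mm
s=1000
src=np.float32([proj("top",w(x,y,.103)) for x,y in ((.15,.2),(.15,-.2),(-.15,-.2),(-.15,.2))])
dst=np.float32([[0,0],[.4*s,0],[.4*s,.3*s],[0,.3*s]])
rec=cv2.warpPerspective(im,cv2.getPerspectiveTransform(src,dst),(400,300),flags=cv2.INTER_CUBIC)
src0=np.float32([proj("top",w(x,y,.008)) for x,y in ((.15,.2),(.15,-.2),(-.15,-.2),(-.15,.2))])
name=sys.argv[1]
cv2.imwrite(f"pics/{name}.png",rec)
g=cv2.cvtColor(rec,cv2.COLOR_BGR2GRAY)
f="last.npy"; res=[]
st=json.load(open("jars.json")) if os.path.exists("jars.json") else [[.1,.055],[.034,-.078],[-.029,.085],[-.085,-.042]]
if os.path.exists(f):
    L=np.load(f)
    for k,(x,y) in enumerate(st):
        u,v=int((.2-y)*s),int((.15-x)*s); t=L[max(0,v-28):v+28,max(0,u-28):u+28]; a=max(0,v-32);b=max(0,u-35)
        S=g[a:v+32,b:u+100]
        m=cv2.matchTemplate(S,t,cv2.TM_CCOEFF_NORMED);_,c,_,loc=cv2.minMaxLoc(m)
        du=loc[0]+b-max(0,u-28);dv=loc[1]+a-max(0,v-28);st[k]=[x-dv/s,y-du/s];res.append((du,dv,round(c,2)))
np.save(f,g);json.dump(st,open("jars.json","w"))
print("tilt",np.degrees(th).round(2),"clock",ob["clock"],"F",np.round(ob["force"],1),"w",round(ob["gripper_width"],4));print(res,[[round(a,3) for a in q] for q in st])
E
python3 trk.py t0
```

```text
tilt 7.87 clock 9.125 F [-0.7 -3.2 -3.5] w 0.0111
[] [[0.1, 0.055], [0.034, -0.078], [-0.029, 0.085], [-0.085, -0.042]]
```

View pics/t0.png

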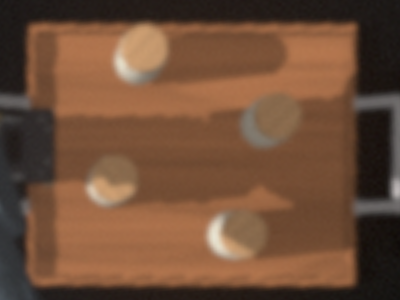

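Rectified view: lids at (143,47), (278,118), (115,172), (243,232), so none has moved yet at 7.9°. Next is the slow ramp.

Call:
servo_tool(
  targets=[
    [0, -0.01, -0.032, -0.05, 0, 0, 1],
    [0, -0.01, -0.032, -0.05, 0, 0, 1],
    [0, -0.01, -0.032, -0.05, 0, 0, 1],
    [0, -0.01, -0.032, -0.05, 0, 0, 1],
    [0, -0.01, -0.032, -0.05, 0, 0, 1],
    [0, -0.01, -0.032, -0.05, 0, 0, 1],
    [0, -0.01, -0.032, -0.05, 0, 0, 1],
    [0, -0.01, -0.032, -0.05, 0, 0, 1],
    [0, -0.01, -0.032, -0.05, 0, 0, 1],
    [0, -0.01, -0.032, -0.05, 0, 0, 1],
  ],
)

```text
clock: 10.42
tool_pos: [0.5338, 0.2411, 0.077]
orientation: [0.036, 0.999, -0.032, -0.001]
force: [-0.3, -1.4, -3.9]
gripper_width: 0.0111
```

```bash
python3 trk.py t1
```

```text
tilt 8.37 clock 10.425 F [-0.3 -1.4 -3.9] w 0.0111
[(0, 0, 0.99), (-1, 0, 0.99), (0, 0, 0.99), (0, -1, 0.99)] [[0.1, 0.055], [0.034, -0.077], [-0.029, 0.085], [-0.084, -0.042]]
```

Call:
servo_tool(
  targets=[
    [0, -0.01, -0.032, -0.05, 0, 0, 1],
    [0, -0.01, -0.032, -0.05, 0, 0, 1],
    [0, -0.01, -0.032, -0.05, 0, 0, 1],
    [0, -0.01, -0.032, -0.05, 0, 0, 1],
    [0, -0.01, -0.032, -0.05, 0, 0, 1],
    [0, -0.01, -0.032, -0.05, 0, 0, 1],
    [0, -0.01, -0.032, -0.05, 0, 0, 1],
    [0, -0.01, -0.032, -0.05, 0, 0, 1],
  ],
)

```text
clock: 11.48
tool_pos: [0.5338, 0.2405, 0.0796]
orientation: [0.036, 0.999, -0.029, -0.001]
force: [-0.4, 2.2, -3.1]
gripper_width: 0.011
```

```bash
python3 trk.py t2
```

```text
tilt 8.78 clock 11.475 F [-0.4  2.2 -3.1] w 0.011
[(0, 0, 1.0), (0, 0, 0.99), (0, 0, 1.0), (0, 0, 0.99)] [[0.1, 0.055], [0.034, -0.077], [-0.029, 0.085], [-0.084, -0.042]]
```

Call:
servo_tool(
  targets=[
    [0, -0.013, -0.051, -0.08, 0, 0, 1],
    [0, -0.013, -0.051, -0.08, 0, 0, 1],
    [0, -0.013, -0.051, -0.08, 0, 0, 1],
    [0, -0.013, -0.051, -0.08, 0, 0, 1],
    [0, -0.013, -0.051, -0.08, 0, 0, 1],
    [0, -0.013, -0.051, -0.08, 0, 0, 1],
    [0, -0.013, -0.051, -0.08, 0, 0, 1],
  ],
)

```text
clock: 12.4
tool_pos: [0.5337, 0.2397, 0.0832]
orientation: [0.036, 0.999, -0.024, -0.001]
force: [-0.7, 3.7, -3.0]
gripper_width: 0.0113
```

```bash
python3 trk.py t3
```

```text
tilt 9.33 clock 12.4 F [-0.7  3.7 -3. ] w 0.0113
[(0, 0, 1.0), (0, 0, 0.99), (-1, 0, 1.0), (0, -1, 0.99)] [[0.1, 0.055], [0.034, -0.077], [-0.029, 0.086], [-0.083, -0.042]]
```

Call:
servo_tool(
  targets=[
    [0, -0.013, -0.051, -0.08, 0, 0, 1],
    [0, -0.013, -0.051, -0.08, 0, 0, 1],
    [0, -0.013, -0.051, -0.08, 0, 0, 1],
    [0, -0.013, -0.051, -0.08, 0, 0, 1],
    [0, -0.013, -0.051, -0.08, 0, 0, 1],
    [0, -0.013, -0.051, -0.08, 0, 0, 1],
  ],
)

```text
clock: 13.2
tool_pos: [0.5336, 0.239, 0.0863]
orientation: [0.036, 0.999, -0.02, -0.001]
force: [0.0, 3.7, -2.9]
gripper_width: 0.0108
```

```bash
python3 trk.py t4
```

```text
tilt 9.8 clock 13.2 F [ 0.   3.7 -2.9] w 0.0108
[(0, 0, 1.0), (0, 0, 0.99), (0, 0, 0.99), (0, -1, 0.99)] [[0.1, 0.055], [0.034, -0.077], [-0.029, 0.086], [-0.082, -0.042]]
```

Call:
servo_tool(
  targets=[
    [0, -0.011, -0.051, -0.08, 0, 0, 1],
    [0, -0.011, -0.051, -0.08, 0, 0, 1],
    [0, -0.011, -0.051, -0.08, 0, 0, 1],
    [0, -0.011, -0.051, -0.08, 0, 0, 1],
    [0, -0.011, -0.051, -0.08, 0, 0, 1],
    [0, -0.011, -0.051, -0.08, 0, 0, 1],
    [0, -0.011, -0.051, -0.08, 0, 0, 1],
  ],
)

```text
clock: 14.12
tool_pos: [0.5335, 0.2382, 0.0898]
orientation: [0.036, 0.999, -0.015, -0.001]
force: [0.1, 1.4, -3.1]
gripper_width: 0.0106
```

```bash
python3 trk.py t5
```

```text
tilt 10.34 clock 14.125 F [ 0.1  1.4 -3.1] w 0.0106
[(0, 0, 1.0), (0, 0, 0.99), (-1, 0, 1.0), (0, 0, 0.99)] [[0.1, 0.055], [0.034, -0.077], [-0.029, 0.087], [-0.082, -0.042]]
```

Call:
servo_tool(
  targets=[
    [0, -0.012, -0.051, -0.08, 0, 0, 1],
    [0, -0.012, -0.051, -0.08, 0, 0, 1],
    [0, -0.012, -0.051, -0.08, 0, 0, 1],
    [0, -0.012, -0.051, -0.08, 0, 0, 1],
    [0, -0.012, -0.051, -0.08, 0, 0, 1],
    [0, -0.012, -0.051, -0.08, 0, 0, 1],
  ],
)

```text
clock: 14.92
tool_pos: [0.5335, 0.2375, 0.0929]
orientation: [0.036, 0.999, -0.011, -0.001]
force: [0.7, -2.2, -4.0]
gripper_width: 0.0108
```

```bash
python3 trk.py t6
```

```text
tilt 10.82 clock 14.925 F [ 0.7 -2.2 -4. ] w 0.0108
[(0, 0, 1.0), (0, 0, 0.99), (0, 0, 1.0), (0, -1, 0.99)] [[0.1, 0.055], [0.034, -0.077], [-0.029, 0.087], [-0.081, -0.042]]
```

Call:
servo_tool(
  targets=[
    [0, -0.014, -0.051, -0.08, 0, 0, 1],
    [0, -0.014, -0.051, -0.08, 0, 0, 1],
    [0, -0.014, -0.051, -0.08, 0, 0, 1],
    [0, -0.014, -0.051, -0.08, 0, 0, 1],
    [0, -0.014, -0.051, -0.08, 0, 0, 1],
    [0, -0.014, -0.051, -0.08, 0, 0, 1],
  ],
)

```text
clock: 15.72
tool_pos: [0.5334, 0.2369, 0.096]
orientation: [0.036, 0.999, -0.006, -0.0]
force: [-0.5, -3.8, -4.8]
gripper_width: 0.0109
```

```bash
python3 trk.py t7
```

```text
tilt 11.31 clock 15.725 F [-0.5 -3.8 -4.8] w 0.0109
[(-1, 0, 1.0), (0, -1, 0.98), (-1, 0, 1.0), (0, 0, 0.99)] [[0.1, 0.056], [0.035, -0.077], [-0.029, 0.088], [-0.081, -0.042]]
```

Call:
servo_tool(
  targets=[
    [0, -0.013, -0.051, -0.08, 0, 0, 1],
    [0, -0.013, -0.051, -0.08, 0, 0, 1],
    [0, -0.013, -0.051, -0.08, 0, 0, 1],
    [0, -0.013, -0.051, -0.08, 0, 0, 1],
    [0, -0.013, -0.051, -0.08, 0, 0, 1],
    [0, -0.013, -0.051, -0.08, 0, 0, 1],
  ],
)

```text
clock: 16.52
tool_pos: [0.5335, 0.2362, 0.0991]
orientation: [0.036, 0.999, -0.002, -0.0]
force: [-0.7, -2.5, -4.6]
gripper_width: 0.0113
```

```bash
python3 trk.py t8
```

```text
tilt 11.8 clock 16.525 F [-0.7 -2.5 -4.6] w 0.0113
[(0, 0, 1.0), (0, 0, 0.99), (0, 0, 1.0), (0, -1, 0.99)] [[0.1, 0.056], [0.035, -0.077], [-0.029, 0.088], [-0.08, -0.042]]
```

Call:
servo_tool(
  targets=[
    [0, -0.014, -0.051, -0.08, 0, 0, 1],
    [0, -0.014, -0.051, -0.08, 0, 0, 1],
    [0, -0.014, -0.051, -0.08, 0, 0, 1],
    [0, -0.014, -0.051, -0.08, 0, 0, 1],
    [0, -0.014, -0.051, -0.08, 0, 0, 1],
    [0, -0.014, -0.051, -0.08, 0, 0, 1],
  ],
)

```text
clock: 17.32
tool_pos: [0.5334, 0.2354, 0.1022]
orientation: [0.036, 0.999, 0.002, 0.0]
force: [0.3, -1.6, -5.1]
gripper_width: 0.011
```

```bash
python3 trk.py t9
```

```text
tilt 12.28 clock 17.325 F [ 0.3 -1.6 -5.1] w 0.011
[(0, 0, 1.0), (0, 0, 0.99), (0, 0, 1.0), (0, -1, 0.99)] [[0.1, 0.056], [0.035, -0.077], [-0.029, 0.088], [-0.079, -0.042]]
```

Call:
servo_tool(
  targets=[
    [0, -0.014, -0.051, -0.08, 0, 0, 1],
    [0, -0.014, -0.051, -0.08, 0, 0, 1],
    [0, -0.014, -0.051, -0.08, 0, 0, 1],
    [0, -0.014, -0.051, -0.08, 0, 0, 1],
    [0, -0.014, -0.051, -0.08, 0, 0, 1],
    [0, -0.014, -0.051, -0.08, 0, 0, 1],
  ],
)

```text
clock: 18.12
tool_pos: [0.5334, 0.2345, 0.1052]
orientation: [0.036, 0.999, 0.006, 0.0]
force: [0.6, -1.2, -5.1]
gripper_width: 0.011
```

```bash
python3 trk.py t10
```

```text
tilt 12.76 clock 18.125 F [ 0.6 -1.2 -5.1] w 0.011
[(0, 0, 1.0), (1, 0, 0.99), (0, 0, 1.0), (1, -1, 0.99)] [[0.1, 0.056], [0.035, -0.078], [-0.029, 0.088], [-0.078, -0.043]]
```

Call:
servo_tool(
  targets=[
    [0, -0.014, -0.051, -0.08, 0, 0, 1],
    [0, -0.014, -0.051, -0.08, 0, 0, 1],
    [0, -0.014, -0.051, -0.08, 0, 0, 1],
    [0, -0.014, -0.051, -0.08, 0, 0, 1],
    [0, -0.014, -0.051, -0.08, 0, 0, 1],
    [0, -0.014, -0.051, -0.08, 0, 0, 1],
  ],
)

```text
clock: 18.92
tool_pos: [0.5333, 0.2337, 0.1083]
orientation: [0.036, 0.999, 0.01, 0.0]
force: [0.2, -1.0, -5.0]
gripper_width: 0.0112
```

```bash
python3 trk.py t11
```

```text
tilt 13.23 clock 18.925 F [ 0.2 -1.  -5. ] w 0.0112
[(0, 0, 1.0), (0, 0, 0.99), (0, 0, 1.0), (0, -1, 0.99)] [[0.1, 0.056], [0.035, -0.078], [-0.029, 0.088], [-0.077, -0.043]]
```

View pics/t11.png

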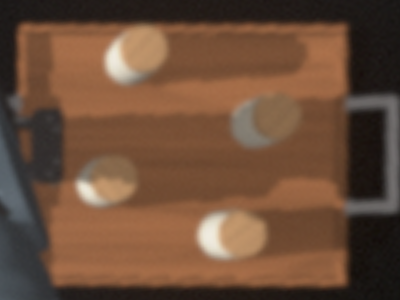

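The lids haven't moved ((143,47), (277,118), (115,176), (243,235)). I continue the ramp.

Call:
servo_tool(
  targets=[
    [0, -0.014, -0.051, -0.08, 0, 0, 1],
    [0, -0.014, -0.051, -0.08, 0, 0, 1],
    [0, -0.014, -0.051, -0.08, 0, 0, 1],
    [0, -0.014, -0.051, -0.08, 0, 0, 1],
    [0, -0.014, -0.051, -0.08, 0, 0, 1],
    [0, -0.014, -0.051, -0.08, 0, 0, 1],
  ],
)

```text
clock: 19.73
tool_pos: [0.5332, 0.2327, 0.1113]
orientation: [0.036, 0.999, 0.015, 0.001]
force: [-0.3, -1.1, -4.8]
gripper_width: 0.0111
```

```bash
echo '[[0.1,0.057],[0.032,-0.077],[-0.027,0.085],[-0.085,-0.043]]'>jars.json; python3 trk.py t12
```

```text
tilt 13.71 clock 19.725 F [-0.3 -1.1 -4.8] w 0.0111
[(0, 0, 1.0), (0, 0, 0.98), (0, 0, 1.0), (0, 0, 0.99)] [[0.1, 0.057], [0.032, -0.077], [-0.027, 0.085], [-0.085, -0.043]]
```

Call:
servo_tool(
  targets=[
    [0, -0.014, -0.051, -0.08, 0, 0, 1],
    [0, -0.014, -0.051, -0.08, 0, 0, 1],
    [0, -0.014, -0.051, -0.08, 0, 0, 1],
    [0, -0.014, -0.051, -0.08, 0, 0, 1],
    [0, -0.014, -0.051, -0.08, 0, 0, 1],
    [0, -0.014, -0.051, -0.08, 0, 0, 1],
  ],
)

```text
clock: 20.52
tool_pos: [0.5331, 0.2318, 0.1143]
orientation: [0.036, 0.999, 0.019, 0.001]
force: [-0.2, -1.0, -4.6]
gripper_width: 0.0112
```

```bash
python3 trk.py t13
```

```text
tilt 14.19 clock 20.525 F [-0.2 -1.  -4.6] w 0.0112
[(0, 0, 1.0), (1, 0, 0.98), (0, 0, 1.0), (0, 0, 1.0)] [[0.1, 0.057], [0.032, -0.078], [-0.027, 0.085], [-0.085, -0.043]]
```

Call:
servo_tool(
  targets=[
    [0, -0.014, -0.051, -0.08, 0, 0, 1],
    [0, -0.014, -0.051, -0.08, 0, 0, 1],
    [0, -0.014, -0.051, -0.08, 0, 0, 1],
    [0, -0.014, -0.051, -0.08, 0, 0, 1],
    [0, -0.014, -0.051, -0.08, 0, 0, 1],
    [0, -0.014, -0.051, -0.08, 0, 0, 1],
  ],
)

```text
clock: 21.32
tool_pos: [0.5331, 0.2308, 0.1174]
orientation: [0.036, 0.999, 0.023, 0.001]
force: [-0.1, -0.5, -4.3]
gripper_width: 0.0113
```

```bash
python3 trk.py t14
```

```text
tilt 14.67 clock 21.325 F [-0.1 -0.5 -4.3] w 0.0113
[(0, 0, 1.0), (0, 0, 0.98), (0, 0, 1.0), (0, 0, 1.0)] [[0.1, 0.057], [0.032, -0.078], [-0.027, 0.085], [-0.085, -0.043]]
```

Call:
servo_tool(
  targets=[
    [0, -0.014, -0.051, -0.08, 0, 0, 1],
    [0, -0.014, -0.051, -0.08, 0, 0, 1],
    [0, -0.014, -0.051, -0.08, 0, 0, 1],
    [0, -0.014, -0.051, -0.08, 0, 0, 1],
    [0, -0.014, -0.051, -0.08, 0, 0, 1],
  ],
)

```text
clock: 22.0
tool_pos: [0.533, 0.23, 0.1198]
orientation: [0.036, 0.999, 0.026, 0.001]
force: [0.5, -1.0, -5.1]
gripper_width: 0.0112
```

```bash
python3 trk.py t15
```

```text
tilt 15.07 clock 22.0 F [ 0.5 -1.  -5.1] w 0.0112
[(0, 0, 1.0), (0, 0, 0.99), (0, 0, 1.0), (14, 0, 1.0)] [[0.1, 0.057], [0.032, -0.078], [-0.027, 0.085], [-0.085, -0.057]]
```

Jar d has started to slide at about 15°. I hold.

Call:
servo_tool(
  targets=[
    [0, 0, 0, 0, 0, 0, 1],
    [0, 0, 0, 0, 0, 0, 1],
  ],
)

```text
clock: 22.3
tool_pos: [0.533, 0.23, 0.1198]
orientation: [0.036, 0.999, 0.026, 0.001]
force: [0.6, -1.0, -3.9]
gripper_width: 0.0112
```

```bash
python3 trk.py t16
```

```text
tilt 15.06 clock 22.3 F [ 0.6 -1.  -3.9] w 0.0112
[(0, 0, 1.0), (0, 0, 1.0), (0, 0, 1.0), (20, 1, 0.98)] [[0.1, 0.057], [0.032, -0.078], [-0.027, 0.085], [-0.086, -0.077]]
```

Call:
servo_tool(
  targets=[
    [0, 0.035, 0.128, 0.2, 0, 0, 1],
    [0, 0.018, 0.064, 0.1, 0, 0, 1],
  ],
)

```text
clock: 22.6
tool_pos: [0.533, 0.2307, 0.1178]
orientation: [0.036, 0.999, 0.024, 0.001]
force: [0.0, -0.8, -4.7]
gripper_width: 0.0108
```

```bash
python3 trk.py t17
```

```text
tilt 14.75 clock 22.6 F [ 0.  -0.8 -4.7] w 0.0108
[(0, 0, 1.0), (0, 0, 0.99), (0, 0, 1.0), (30, 1, 0.92)] [[0.1, 0.057], [0.032, -0.078], [-0.027, 0.085], [-0.087, -0.107]]
```

Call:
servo_tool(
  targets=[
    [0, 0, 0, 0, 0, 0, 1],
    [0, 0, 0, 0, 0, 0, 1],
    [0, 0, 0, 0, 0, 0, 1],
  ],
)

```text
clock: 23.02
tool_pos: [0.533, 0.2306, 0.118]
orientation: [0.036, 0.999, 0.024, 0.001]
force: [0.1, -1.3, -5.1]
gripper_width: 0.0109
```

```bash
python3 trk.py t18
```

```text
tilt 14.76 clock 23.025 F [ 0.1 -1.3 -5.1] w 0.0109
[(0, 0, 1.0), (0, 0, 1.0), (0, 0, 1.0), (29, 2, 0.86)] [[0.1, 0.057], [0.032, -0.078], [-0.027, 0.085], [-0.089, -0.136]]
```

View pics/t18.png

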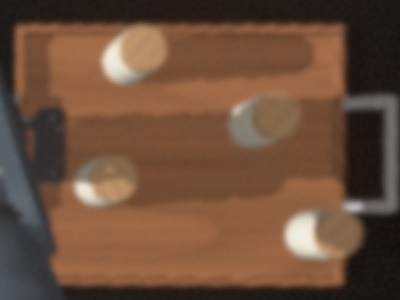

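Jar d is at the wall, standing. I resume the ramp.

Call:
servo_tool(
  targets=[
    [0, -0.014, -0.051, -0.08, 0, 0, 1],
    [0, -0.014, -0.051, -0.08, 0, 0, 1],
    [0, -0.014, -0.051, -0.08, 0, 0, 1],
    [0, -0.014, -0.051, -0.08, 0, 0, 1],
    [0, -0.014, -0.051, -0.08, 0, 0, 1],
    [0, -0.014, -0.051, -0.08, 0, 0, 1],
    [0, -0.014, -0.051, -0.08, 0, 0, 1],
  ],
)

```text
clock: 23.95
tool_pos: [0.533, 0.2294, 0.1215]
orientation: [0.036, 0.999, 0.029, 0.001]
force: [-0.6, -0.4, -2.5]
gripper_width: 0.0111
```

```bash
python3 trk.py t19
```

```text
tilt 15.33 clock 23.95 F [-0.6 -0.4 -2.5] w 0.0111
[(0, 0, 1.0), (0, 0, 0.98), (0, 0, 1.0), (0, 0, 0.99)] [[0.1, 0.057], [0.032, -0.078], [-0.027, 0.085], [-0.089, -0.136]]
```

Call:
servo_tool(
  targets=[
    [0, -0.014, -0.051, -0.08, 0, 0, 1],
    [0, -0.014, -0.051, -0.08, 0, 0, 1],
    [0, -0.014, -0.051, -0.08, 0, 0, 1],
    [0, -0.014, -0.051, -0.08, 0, 0, 1],
  ],
)

```text
clock: 24.5
tool_pos: [0.5329, 0.2288, 0.1235]
orientation: [0.036, 0.999, 0.031, 0.001]
force: [-0.0, -0.3, -3.7]
gripper_width: 0.0111
```

```bash
python3 trk.py t20
```

```text
tilt 15.65 clock 24.5 F [-0.  -0.3 -3.7] w 0.0111
[(0, 0, 1.0), (0, 0, 0.99), (0, 0, 1.0), (0, 0, 1.0)] [[0.1, 0.057], [0.032, -0.078], [-0.027, 0.085], [-0.089, -0.136]]
```

Call:
servo_tool(
  targets=[
    [0, -0.014, -0.051, -0.08, 0, 0, 1],
    [0, -0.014, -0.051, -0.08, 0, 0, 1],
    [0, -0.014, -0.051, -0.08, 0, 0, 1],
    [0, -0.014, -0.051, -0.08, 0, 0, 1],
    [0, -0.014, -0.051, -0.08, 0, 0, 1],
  ],
)

```text
clock: 25.18
tool_pos: [0.5329, 0.2279, 0.126]
orientation: [0.036, 0.999, 0.035, 0.001]
force: [-0.1, -0.9, -4.0]
gripper_width: 0.011
```

```bash
python3 trk.py t21
```

```text
tilt 16.04 clock 25.175 F [-0.1 -0.9 -4. ] w 0.011
[(0, 0, 1.0), (0, 0, 0.99), (0, 0, 1.0), (0, 0, 0.99)] [[0.1, 0.057], [0.032, -0.078], [-0.027, 0.085], [-0.089, -0.136]]
```

Call:
servo_tool(
  targets=[
    [0, -0.014, -0.051, -0.08, 0, 0, 1],
    [0, -0.014, -0.051, -0.08, 0, 0, 1],
    [0, -0.014, -0.051, -0.08, 0, 0, 1],
    [0, -0.014, -0.051, -0.08, 0, 0, 1],
    [0, -0.014, -0.051, -0.08, 0, 0, 1],
  ],
)

```text
clock: 25.85
tool_pos: [0.5328, 0.227, 0.1285]
orientation: [0.036, 0.999, 0.038, 0.001]
force: [0.7, -0.6, -4.5]
gripper_width: 0.0108
```

```bash
python3 trk.py t22
```

```text
tilt 16.44 clock 25.85 F [ 0.7 -0.6 -4.5] w 0.0108
[(0, 0, 1.0), (0, 0, 0.98), (0, 0, 1.0), (0, 0, 0.99)] [[0.1, 0.057], [0.032, -0.078], [-0.027, 0.085], [-0.089, -0.136]]
```

Call:
servo_tool(
  targets=[
    [0, -0.014, -0.051, -0.08, 0, 0, 1],
    [0, -0.014, -0.051, -0.08, 0, 0, 1],
    [0, -0.014, -0.051, -0.08, 0, 0, 1],
    [0, -0.014, -0.051, -0.08, 0, 0, 1],
    [0, -0.014, -0.051, -0.08, 0, 0, 1],
  ],
)

```text
clock: 26.52
tool_pos: [0.5328, 0.2261, 0.131]
orientation: [0.036, 0.998, 0.042, 0.002]
force: [-0.7, -1.5, -3.8]
gripper_width: 0.011
```

```bash
python3 trk.py t23
```

```text
tilt 16.84 clock 26.525 F [-0.7 -1.5 -3.8] w 0.011
[(20, 0, 1.0), (19, 0, 0.97), (0, 0, 1.0), (0, 0, 0.99)] [[0.1, 0.037], [0.032, -0.097], [-0.027, 0.085], [-0.089, -0.136]]
```

Call:
servo_tool(
  targets=[
    [0, -0.014, -0.051, -0.08, 0, 0, 1],
    [0, -0.014, -0.051, -0.08, 0, 0, 1],
    [0, -0.014, -0.051, -0.08, 0, 0, 1],
    [0, -0.014, -0.051, -0.08, 0, 0, 1],
    [0, -0.014, -0.051, -0.08, 0, 0, 1],
  ],
)

```text
clock: 27.2
tool_pos: [0.5327, 0.2252, 0.1335]
orientation: [0.036, 0.998, 0.045, 0.002]
force: [0.1, -0.1, -3.5]
gripper_width: 0.0112
```

```bash
python3 trk.py t24
```

```text
tilt 17.24 clock 27.2 F [ 0.1 -0.1 -3.5] w 0.0112
[(72, 1, 0.91), (42, 4, 0.84), (0, 0, 1.0), (0, 0, 0.99)] [[0.099, -0.035], [0.028, -0.139], [-0.027, 0.085], [-0.089, -0.136]]
```

Jar a is gathering speed (105 mm to go). I lower the tilt promptly to brake it.

Call:
servo_tool(
  targets=[
    [0, 0.09, 0.32, 0.5, 0, 0, 1],
    [0, 0.09, 0.32, 0.5, 0, 0, 1],
    [0, 0.09, 0.32, 0.5, 0, 0, 1],
  ],
)

```text
clock: 27.62
tool_pos: [0.5329, 0.2288, 0.1237]
orientation: [0.036, 0.999, 0.032, 0.001]
force: [1.0, -1.8, -3.9]
gripper_width: 0.0111
```

```bash
python3 trk.py t25
```

```text
tilt 15.69 clock 27.625 F [ 1.  -1.8 -3.9] w 0.0111
[(11, -2, 0.64), (0, 0, 1.0), (1, 0, 0.99), (0, 1, 0.96)] [[0.101, -0.046], [0.028, -0.139], [-0.027, 0.084], [-0.09, -0.136]]
```

View pics/t25.png

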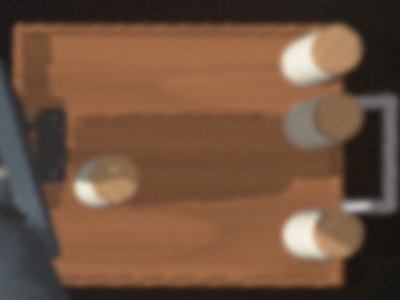

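Jar a has already arrived: the lids are in line at (338,48), (338,118), (338,234), all upright, and only c (115,178) remains. I go back up, then creep.

Call:
servo_tool(
  targets=[
    [0, -0.026, -0.096, -0.15, 0, 0, 1],
    [0, -0.026, -0.096, -0.15, 0, 0, 1],
    [0, -0.026, -0.096, -0.15, 0, 0, 1],
    [0, -0.026, -0.096, -0.15, 0, 0, 1],
    [0, -0.026, -0.096, -0.15, 0, 0, 1],
    [0, -0.026, -0.096, -0.15, 0, 0, 1],
    [0, -0.026, -0.096, -0.15, 0, 0, 1],
    [0, -0.026, -0.096, -0.15, 0, 0, 1],
    [0, -0.026, -0.096, -0.15, 0, 0, 1],
  ],
)

```text
clock: 28.8
tool_pos: [0.5327, 0.2257, 0.1325]
orientation: [0.036, 0.998, 0.044, 0.002]
force: [-0.6, -3.3, -4.6]
gripper_width: 0.0111
```

```bash
sed -i 's/u+100/u+180/' trk.py; echo '[[0.1,-0.138],[0.03,-0.138],[-0.027,0.085],[-0.087,-0.138]]'>jars.json; python3 trk.py t26
```

```text
tilt 17.09 clock 28.8 F [-0.6 -3.3 -4.6] w 0.0111
[(2, 0, 1.0), (0, 0, 1.0), (1, 0, 0.99), (0, -1, 0.96)] [[0.1, -0.14], [0.03, -0.138], [-0.027, 0.084], [-0.086, -0.138]]
```

Call:
servo_tool(
  targets=[
    [0, -0.01, -0.032, -0.05, 0, 0, 1],
    [0, -0.01, -0.032, -0.05, 0, 0, 1],
    [0, -0.01, -0.032, -0.05, 0, 0, 1],
    [0, -0.01, -0.032, -0.05, 0, 0, 1],
    [0, -0.01, -0.032, -0.05, 0, 0, 1],
  ],
)

```text
clock: 29.48
tool_pos: [0.5326, 0.2251, 0.1341]
orientation: [0.036, 0.998, 0.046, 0.002]
force: [-0.1, -2.2, -4.1]
gripper_width: 0.0114
```

```bash
python3 trk.py t27
```

```text
tilt 17.34 clock 29.475 F [-0.1 -2.2 -4.1] w 0.0114
[(0, 0, 1.0), (0, 0, 1.0), (0, 0, 1.0), (0, 0, 1.0)] [[0.1, -0.14], [0.03, -0.138], [-0.027, 0.084], [-0.086, -0.138]]
```

Call:
servo_tool(
  targets=[
    [0, -0.01, -0.032, -0.05, 0, 0, 1],
    [0, -0.01, -0.032, -0.05, 0, 0, 1],
    [0, -0.01, -0.032, -0.05, 0, 0, 1],
    [0, -0.01, -0.032, -0.05, 0, 0, 1],
    [0, -0.01, -0.032, -0.05, 0, 0, 1],
  ],
)

```text
clock: 30.15
tool_pos: [0.5326, 0.2245, 0.1357]
orientation: [0.036, 0.998, 0.048, 0.002]
force: [-0.0, -2.2, -3.2]
gripper_width: 0.0109
```

```bash
python3 trk.py t28
```

```text
tilt 17.6 clock 30.15 F [-0.  -2.2 -3.2] w 0.0109
[(0, 0, 1.0), (0, 0, 1.0), (0, 0, 1.0), (0, 0, 1.0)] [[0.1, -0.14], [0.03, -0.138], [-0.027, 0.084], [-0.086, -0.138]]
```

Call:
servo_tool(
  targets=[
    [0, -0.01, -0.032, -0.05, 0, 0, 1],
    [0, -0.01, -0.032, -0.05, 0, 0, 1],
    [0, -0.01, -0.032, -0.05, 0, 0, 1],
    [0, -0.01, -0.032, -0.05, 0, 0, 1],
    [0, -0.01, -0.032, -0.05, 0, 0, 1],
  ],
)

```text
clock: 30.82
tool_pos: [0.5326, 0.2239, 0.1372]
orientation: [0.036, 0.998, 0.051, 0.002]
force: [-0.9, 0.1, -2.5]
gripper_width: 0.0108
```

```bash
python3 trk.py t29
```

```text
tilt 17.85 clock 30.825 F [-0.9  0.1 -2.5] w 0.0108
[(0, 0, 1.0), (0, 0, 1.0), (0, 0, 1.0), (0, 0, 1.0)] [[0.1, -0.14], [0.03, -0.138], [-0.027, 0.084], [-0.086, -0.138]]
```

Call:
servo_tool(
  targets=[
    [0, -0.009, -0.032, -0.05, 0, 0, 1],
    [0, -0.009, -0.032, -0.05, 0, 0, 1],
    [0, -0.009, -0.032, -0.05, 0, 0, 1],
    [0, -0.009, -0.032, -0.05, 0, 0, 1],
    [0, -0.009, -0.032, -0.05, 0, 0, 1],
  ],
)

```text
clock: 31.5
tool_pos: [0.5325, 0.2233, 0.1387]
orientation: [0.036, 0.998, 0.053, 0.002]
force: [0.0, 1.5, -2.3]
gripper_width: 0.0114
```

```bash
python3 trk.py t30
```

```text
tilt 18.1 clock 31.5 F [ 0.   1.5 -2.3] w 0.0114
[(0, 0, 1.0), (0, 0, 1.0), (0, 0, 1.0), (0, 0, 1.0)] [[0.1, -0.14], [0.03, -0.138], [-0.027, 0.084], [-0.086, -0.138]]
```

Call:
servo_tool(
  targets=[
    [0, -0.009, -0.032, -0.05, 0, 0, 1],
    [0, -0.009, -0.032, -0.05, 0, 0, 1],
    [0, -0.009, -0.032, -0.05, 0, 0, 1],
    [0, -0.009, -0.032, -0.05, 0, 0, 1],
    [0, -0.009, -0.032, -0.05, 0, 0, 1],
  ],
)

```text
clock: 32.17
tool_pos: [0.5325, 0.2226, 0.1403]
orientation: [0.036, 0.998, 0.055, 0.002]
force: [0.4, 1.6, -2.0]
gripper_width: 0.0108
```

```bash
python3 trk.py t31
```

```text
tilt 18.34 clock 32.175 F [ 0.4  1.6 -2. ] w 0.0108
[(0, 0, 1.0), (0, 0, 1.0), (26, 0, 0.98), (0, 0, 1.0)] [[0.1, -0.14], [0.03, -0.138], [-0.027, 0.058], [-0.086, -0.138]]
```

Call:
servo_tool(
  targets=[
    [0, 0.07, 0.26, 0.4, 0, 0, 1],
    [0, 0.07, 0.26, 0.4, 0, 0, 1],
  ],
)

```text
clock: 32.48
tool_pos: [0.5327, 0.2246, 0.1351]
orientation: [0.036, 0.998, 0.048, 0.002]
force: [-0.1, 2.4, -0.5]
gripper_width: 0.011
```

```bash
python3 trk.py t32
```

```text
tilt 17.51 clock 32.475 F [-0.1  2.4 -0.5] w 0.011
[(0, 0, 1.0), (0, 0, 1.0), (33, 0, 0.99), (0, 1, 0.98)] [[0.1, -0.14], [0.03, -0.138], [-0.027, 0.025], [-0.087, -0.138]]
```

Call:
servo_tool(
  targets=[
    [0, 0.045, 0.16, 0.25, 0, 0, 1],
    [0, 0.045, 0.16, 0.25, 0, 0, 1],
  ],
)

```text
clock: 32.78
tool_pos: [0.5327, 0.2258, 0.132]
orientation: [0.036, 0.998, 0.043, 0.002]
force: [0.2, 2.1, -1.7]
gripper_width: 0.011
```

```bash
python3 trk.py t33
```

```text
tilt 17.02 clock 32.775 F [ 0.2  2.1 -1.7] w 0.011
[(0, 0, 1.0), (0, 0, 1.0), (34, 0, 0.99), (0, 1, 0.99)] [[0.1, -0.14], [0.03, -0.138], [-0.027, -0.009], [-0.088, -0.138]]
```

Call:
servo_tool(
  targets=[
    [0, 0, 0, 0, 0, 0, 1],
    [0, 0, 0, 0, 0, 0, 1],
  ],
)

```text
clock: 33.08
tool_pos: [0.5327, 0.2257, 0.1322]
orientation: [0.036, 0.998, 0.044, 0.002]
force: [-0.3, 2.9, -1.5]
gripper_width: 0.011
```

```bash
python3 trk.py t34
```

```text
tilt 17.04 clock 33.075 F [-0.3  2.9 -1.5] w 0.011
[(0, 0, 1.0), (0, 0, 1.0), (26, 0, 0.99), (0, 0, 1.0)] [[0.1, -0.14], [0.03, -0.138], [-0.027, -0.035], [-0.088, -0.138]]
```

Call:
servo_tool(
  targets=[
    [0, -0.045, -0.16, -0.25, 0, 0, 1],
    [0, -0.045, -0.16, -0.25, 0, 0, 1],
    [0, 0, 0, 0, 0, 0, 1],
  ],
)

```text
clock: 33.5
tool_pos: [0.5327, 0.2245, 0.1354]
orientation: [0.036, 0.998, 0.048, 0.002]
force: [0.9, 3.1, -1.8]
gripper_width: 0.0113
```

```bash
python3 trk.py t35
```

```text
tilt 17.55 clock 33.5 F [ 0.9  3.1 -1.8] w 0.0113
[(0, 0, 1.0), (0, 0, 1.0), (27, 0, 0.97), (0, -1, 0.99)] [[0.1, -0.14], [0.03, -0.138], [-0.027, -0.062], [-0.087, -0.138]]
```

Call:
servo_tool(
  targets=[
    [0, -0.018, -0.064, -0.1, 0, 0, 1],
    [0, -0.018, -0.064, -0.1, 0, 0, 1],
    [0, 0, 0, 0, 0, 0, 1],
    [0, 0, 0, 0, 0, 0, 1],
  ],
)

```text
clock: 34.05
tool_pos: [0.5326, 0.2241, 0.1365]
orientation: [0.036, 0.998, 0.05, 0.002]
force: [-0.4, 2.8, -0.9]
gripper_width: 0.0109
```

```bash
python3 trk.py t36
```

```text
tilt 17.74 clock 34.05 F [-0.4  2.8 -0.9] w 0.0109
[(0, 0, 1.0), (0, 0, 1.0), (38, 0, 0.91), (0, 0, 1.0)] [[0.1, -0.14], [0.03, -0.138], [-0.027, -0.1], [-0.087, -0.138]]
```

Steady at about 0.07 m/s with 38 mm to go, so I hold.

Call:
servo_tool(
  targets=[
    [0, 0, 0, 0, 0, 0, 1],
    [0, 0, 0, 0, 0, 0, 1],
    [0, 0, 0, 0, 0, 0, 1],
    [0, 0, 0, 0, 0, 0, 1],
    [0, 0, 0, 0, 0, 0, 1],
  ],
)

```text
clock: 34.72
tool_pos: [0.5326, 0.2241, 0.1365]
orientation: [0.036, 0.998, 0.05, 0.002]
force: [-0.2, 4.7, 0.3]
gripper_width: 0.0109
```

```bash
python3 trk.py t37; python3 look.py pics/l3.png
```

```text
tilt 17.74 clock 34.725 F [-0.2  4.7  0.3] w 0.0109
[(0, 0, 1.0), (0, 0, 1.0), (31, -2, 0.9), (0, 0, 1.0)] [[0.1, -0.14], [0.03, -0.138], [-0.025, -0.131], [-0.087, -0.138]]
[0.5326 0.2241 0.1365] lean -5.69 [ 0.2  5.  -0.9] 34.775 0.011195654421065803
```

View pics/l3.png

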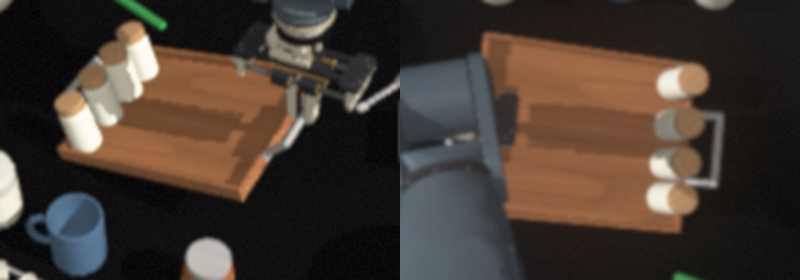

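```bash
python3 trk.py t38; python3 -c "
import cv2;a=cv2.imread('pics/t38.png');cv2.imwrite('pics/t38b.png',cv2.resize(a[:,200:],None,fx=2.5,fy=2))"
```

```text
tilt 17.74 clock 34.875 F [-0.5  3.8 -0.3] w 0.0108
[(0, 0, 1.0), (0, 0, 1.0), (0, 0, 1.0), (0, 0, 1.0)] [[0.1, -0.14], [0.03, -0.138], [-0.025, -0.131], [-0.087, -0.138]]
```

View pics/t38b.png

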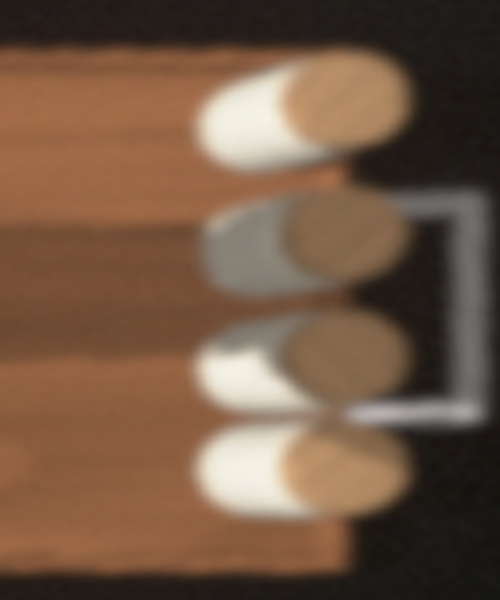

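All four lids are level, about (345,100/235/355/470). I lower smoothly.

Call:
servo_tool(
  targets=[
    [0, 0.04, 0.13, 0.2, 0, 0, 1],
    [0, 0.072, 0.258, 0.4, 0, 0, 1],
    [0, 0.072, 0.258, 0.4, 0, 0, 1],
    [0, 0.072, 0.258, 0.4, 0, 0, 1],
    [0, 0.072, 0.258, 0.4, 0, 0, 1],
    [0, 0.072, 0.258, 0.4, 0, 0, 1],
    [0, 0.072, 0.258, 0.4, 0, 0, 1],
    [0, 0.072, 0.258, 0.4, 0, 0, 1],
    [0, 0.072, 0.258, 0.4, 0, 0, 1],
    [0, 0.072, 0.258, 0.4, 0, 0, 1],
  ],
)

```text
clock: 36.17
tool_pos: [0.5331, 0.2325, 0.1122]
orientation: [0.036, 0.999, 0.016, 0.001]
force: [0.7, 1.4, -2.2]
gripper_width: 0.0115
```

Call:
servo_tool(
  targets=[
    [0, 0.072, 0.258, 0.4, 0, 0, 1],
    [0, 0.072, 0.258, 0.4, 0, 0, 1],
    [0, 0.072, 0.258, 0.4, 0, 0, 1],
    [0, 0.072, 0.258, 0.4, 0, 0, 1],
    [0, 0.072, 0.258, 0.4, 0, 0, 1],
    [0, 0.072, 0.258, 0.4, 0, 0, 1],
    [0, 0.072, 0.258, 0.4, 0, 0, 1],
    [0, 0.072, 0.258, 0.4, 0, 0, 1],
    [0, 0.072, 0.258, 0.4, 0, 0, 1],
    [0, 0.072, 0.258, 0.4, 0, 0, 1],
  ],
)

```text
clock: 37.42
tool_pos: [0.5336, 0.2397, 0.0864]
orientation: [0.036, 0.999, -0.019, -0.001]
force: [0.1, -4.1, -3.9]
gripper_width: 0.0109
```

Call:
servo_tool(
  targets=[
    [0, 0.072, 0.258, 0.4, 0, 0, 1],
    [0, 0.072, 0.258, 0.4, 0, 0, 1],
    [0, 0.072, 0.258, 0.4, 0, 0, 1],
    [0, 0.072, 0.258, 0.4, 0, 0, 1],
    [0, 0.072, 0.258, 0.4, 0, 0, 1],
    [0, 0.072, 0.258, 0.4, 0, 0, 1],
    [0, 0.072, 0.258, 0.4, 0, 0, 1],
    [0, 0.072, 0.258, 0.4, 0, 0, 1],
    [0, 0.072, 0.258, 0.4, 0, 0, 1],
    [0, 0.072, 0.258, 0.4, 0, 0, 1],
  ],
)

```text
clock: 38.67
tool_pos: [0.5341, 0.2453, 0.0603]
orientation: [0.036, 0.998, -0.053, -0.002]
force: [-0.6, -3.3, -3.8]
gripper_width: 0.0108
```

```bash
python3 look.py pics/l4.png
```

```text
[0.5341 0.2453 0.0603] lean 6.11 [-0.6 -3.3 -3.8] 38.675 0.010811684658009656
```

View pics/l4.png

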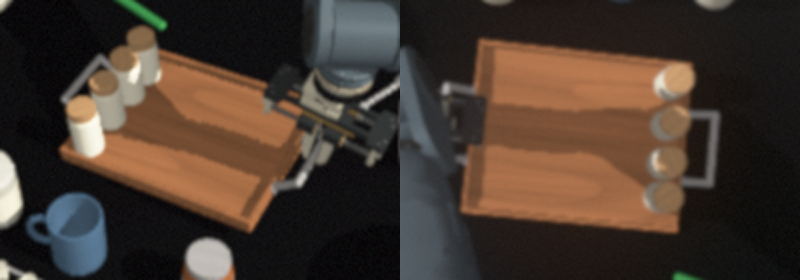

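Call:
servo_tool(
  targets=[
    [0, 0.068, 0.258, 0.4, 0, 0, 1],
    [0, 0.068, 0.258, 0.4, 0, 0, 1],
    [0, 0.068, 0.258, 0.4, 0, 0, 1],
    [0, 0.068, 0.258, 0.4, 0, 0, 1],
    [0, 0.068, 0.258, 0.4, 0, 0, 1],
    [0, 0.068, 0.258, 0.4, 0, 0, 1],
    [0, 0.068, 0.258, 0.4, 0, 0, 1],
    [0, 0.068, 0.258, 0.4, 0, 0, 1],
    [0, 0.068, 0.258, 0.4, 0, 0, 1],
    [0, 0.068, 0.258, 0.4, 0, 0, 1],
  ],
)

```text
clock: 40.02
tool_pos: [0.5344, 0.2486, 0.0339]
orientation: [0.036, 0.995, -0.088, -0.003]
force: [-0.0, 1.4, -1.5]
gripper_width: 0.0112
```

Call:
servo_tool(
  targets=[
    [0, 0.05, 0.19, 0.3, 0, 0, 1],
    [0, 0.05, 0.19, 0.3, 0, 0, 1],
    [0, 0.035, 0.13, 0.2, 0, 0, 1],
    [0, 0.035, 0.13, 0.2, 0, 0, 1],
    [0, 0.035, 0.13, 0.2, 0, 0, 1],
    [0, 0.035, 0.13, 0.2, 0, 0, 1],
    [0, 0.017, 0.065, 0.1, 0, 0, 1],
    [0, 0.017, 0.065, 0.1, 0, 0, 1],
    [0, 0, 0, 0, 0, 0, 1],
  ],
)

```text
clock: 41.15
tool_pos: [0.5344, 0.2493, 0.0233]
orientation: [0.036, 0.994, -0.102, -0.004]
force: [-0.0, 4.5, -1.4]
gripper_width: 0.0109
```

```bash
python3 look.py pics/l5.png
```

```text
[0.5344 0.2493 0.0233] lean 11.66 [-0.   4.5 -1.4] 41.15 0.010934482586546182
```

View pics/l5.png

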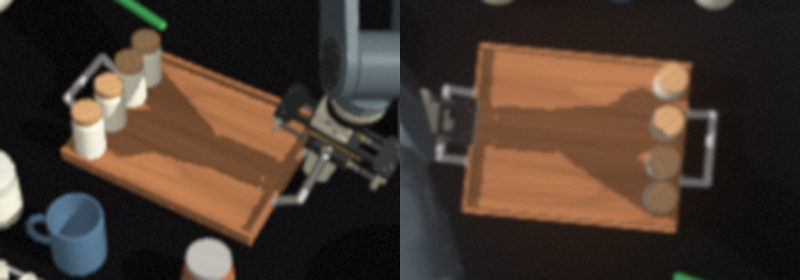

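Call:
servo_tool(
  targets=[
    [0, 0.017, 0.06, 0.1, 0, 0, 1],
    [0, 0.017, 0.06, 0.1, 0, 0, 1],
    [0, 0.017, 0.06, 0.1, 0, 0, 1],
    [0, 0, 0, 0, 0, 0, 1],
  ],
)

```text
clock: 41.75
tool_pos: [0.5344, 0.2493, 0.0214]
orientation: [0.036, 0.994, -0.105, -0.004]
force: [0.5, 4.8, -1.9]
gripper_width: 0.0113
```

Call:
servo_tool(
  targets=[
    [0, 0, 0.03, 0, 0, 0, 1],
    [0, 0, 0, 0, 0, 0, 0.75],
    [0, 0, 0, 0, 0, 0, 0.65],
    [0, 0, 0, 0, 0, 0, 0.5],
    [0, 0, 0, 0, 0, 0, 0.35],
    [0, 0, 0, 0, 0, 0, 0.2],
    [0, 0, 0, 0, 0, 0, 0.2],
    [0, 0, 0, 0, 0, 0, 0.2],
  ],
  grip_force=5,
)

```text
clock: 42.75
tool_pos: [0.5344, 0.2492, 0.0212]
orientation: [0.036, 0.994, -0.104, -0.004]
force: [0.4, 0.1, -0.9]
gripper_width: 0.0368
```

```bash
python3 look.py pics/l6.png
```

```text
[0.5344 0.2492 0.0212] lean 11.97 [ 0.4  0.1 -0.9] 42.75 0.036763023118663356
```

View pics/l6.png

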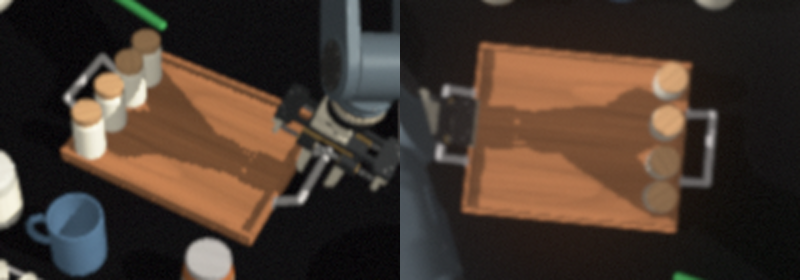

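Released. I withdraw along the tool axis, then up.

Call:
servo_tool(
  targets=[
    [0, 0, -0.5, 0, 0, 0, 0.2],
    [0, 0, -1, 0, 0, 0, 0.2],
    [0, 0, -1.5, 0, 0, 0, 0.2],
    [0, 0, -2, 0, 0, 0, 0.2],
    [0, 0, -3, 0, 0, 0, 0.2],
    [0, 0, -4, 0, 0, 0, 0.2],
    [0, 0, -5, 0, 0, 0, 0.2],
    [2, 2, -3, 0, 0, 0, 0.2],
    [3, 3, -1, 0, 0, 0, 0.2],
    [0, 0, 0, 0, 0, 0, 0.2],
  ],
)

```text
clock: 44.1
tool_pos: [0.4898, 0.3472, 0.2178]
orientation: [0.034, 0.994, -0.104, -0.003]
force: [0.6, -0.5, 0.1]
gripper_width: 0.0371
```

Run:
```python
from h import *
im=vision.capture("top");s=vision.capture("scene")
cv2.imwrite("pics/f_top.png",cv2.resize(im[140:280,170:350],None,fx=4,fy=4,interpolation=cv2.INTER_CUBIC))
cv2.imwrite("pics/f_sc.png",s)
print(get_obs()["clock"],get_obs()["force"],get_obs()["tool_pos"])
```

```text
44.2 [-0.20261863 -0.60375595 -0.29037082] [0.49113314 0.3451979  0.21682845]
```

View pics/f_top.png

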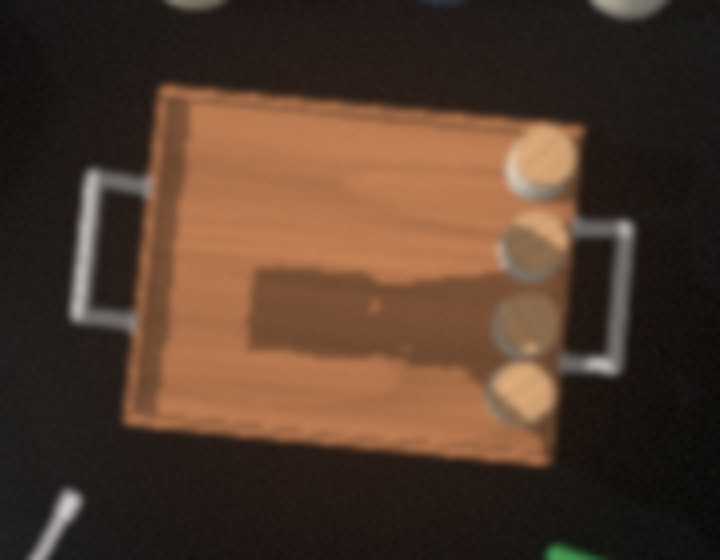

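View pics/f_sc.png

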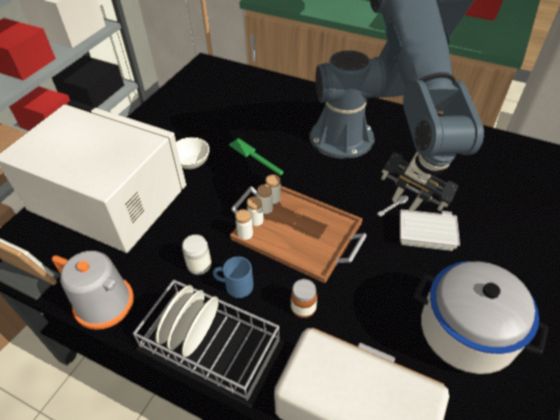

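Run:
```python
from h import *
o=np.array([.5211,.0391,0]);y=np.array([.0695,.9976,0]);x=np.array([.9976,-.0695,0])
for uv in ((547,152),(537,240),(528,320),(525,391)):
    d=unproj("top",(uv[0]/4+170,uv[1]/4+140),.103)-o;print((d@x).round(3),(d@y).round(3))
ctrl.hand_in();print(get_obs()["clock"])
```

```text
0.103 -0.142
0.034 -0.14
-0.028 -0.139
-0.082 -0.141
the job is handed in; nothing more can be done
the job is handed in; nothing more can be done
```

All four spice jars now stand upright in one row along the tray's right end wall, the end nearest the microwave. The tray is flat on the cart, released, at its starting place. I handed the job in at about 44 s of the 72 s allowed.

- **Sliding the jars:** I gripped the left handle and tipped the tray slowly to about 18°. I eased the tilt back when a jar began to run. The fastest jar, in the lane farthest from the robot, averaged about 0.14 m/s over its first stretch. Its speed at the wall was not measured, but it stayed upright.
- **Row position:** My last camera check put the jars at tray y = −0.139 to −0.142 m (allowed −0.15 to −0.13). Their tray x ran from −0.082 to 0.103 m (limit ±0.115).
- **Tray and other things:** In the final picture the tray corners match the first picture to within about a pixel (about 3 mm). The other things on the cart look unmoved; I judged this by eye only. The arm ended clear of everything.
- **Check that disagreed:** The first grip closed on nothing. The pictures showed the fingertips about 25 mm higher than the reported tool position, and I did not find out why. Going 2 cm deeper gave a good grip.

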